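Kit the flip-cap tubs with the cam that matches the sample

TASK

The master cam on the clipboard is the sample for this batch of automaton kits: find every cam of the same shape among the mixed ones in the bins and give each a tub of its own in the rack - flip the cap open, lay the cam in flat with its hub up, and press the cap fully shut on the rim. When all matching cams are in and every tub is shut, put the sample back flat, hub up, in the empty circle on the master board. Leave the other two masters where they are, keep other cams out of the tubs, and do not knock over the glue bottle.

Things in the scene. Friction and masses are not known exactly. Their poses are not given: they have to be found in the camera images.
- egg_1_mid (a point): egg cam (one lobe): a 48 mm circle about the hub drawn out along the part's +x to one round nose 38 mm from the hub, 62 mm long. One of 2 or 3 alike (None: absent), mixed with the other cams, hub up, in the bins (walls 16 mm high). 9 mm ply plate; a plain round dowel hub 18 mm across rises 34 mm from it (43 mm high in all, 40 g). Point: on the hub axis, 21.5 mm above the underside; z up the hub.
- egg_2_mid (a point): egg cam (one lobe): a 48 mm circle about the hub drawn out along the part's +x to one round nose 38 mm from the hub, 62 mm long. One of 2 or 3 alike (None: absent), mixed with the other cams, hub up, in the bins (walls 16 mm high). 9 mm ply plate; a plain round dowel hub 18 mm across rises 34 mm from it (43 mm high in all, 40 g). Point: on the hub axis, 21.5 mm above the underside; z up the hub.
- egg_3_mid (a point): egg cam (one lobe): a 48 mm circle about the hub drawn out along the part's +x to one round nose 38 mm from the hub, 62 mm long. One of 2 or 3 alike (None: absent), mixed with the other cams, hub up, in the bins (walls 16 mm high). 9 mm ply plate; a plain round dowel hub 18 mm across rises 34 mm from it (43 mm high in all, 40 g). Point: on the hub axis, 21.5 mm above the underside; z up the hub.
- master_egg_mid (a point): master egg cam: shape and size of the egg cams, of darker board. The master on the clipboard is the sample; the other two lie on the master board. 9 mm ply plate; a plain round dowel hub 18 mm across rises 34 mm from it (43 mm high in all, 40 g). Point: on the hub axis, 21.5 mm above the underside; z up the hub.
- oval_1_mid (a point): oval cam (two lobes): 72 x 40 mm with round ends, long along the part's x, hub in the middle. One of 2 or 3 alike (None: absent), mixed with the other cams, hub up, in the bins (walls 16 mm high). 9 mm ply plate; a plain round dowel hub 18 mm across rises 34 mm from it (43 mm high in all, 40 g). Point: on the hub axis, 21.5 mm above the underside; z up the hub.
- oval_2_mid (a point): oval cam (two lobes): 72 x 40 mm with round ends, long along the part's x, hub in the middle. One of 2 or 3 alike (None: absent), mixed with the other cams, hub up, in the bins (walls 16 mm high). 9 mm ply plate; a plain round dowel hub 18 mm across rises 34 mm from it (43 mm high in all, 40 g). Point: on the hub axis, 21.5 mm above the underside; z up the hub.
- oval_3_mid (a point): oval cam (two lobes): 72 x 40 mm with round ends, long along the part's x, hub in the middle. One of 2 or 3 alike (None: absent), mixed with the other cams, hub up, in the bins (walls 16 mm high). 9 mm ply plate; a plain round dowel hub 18 mm across rises 34 mm from it (43 mm high in all, 40 g). Point: on the hub axis, 21.5 mm above the underside; z up the hub.
- master_oval_mid (a point): master oval cam: shape and size of the oval cams, of darker board. The master on the clipboard is the sample; the other two lie on the master board. 9 mm ply plate; a plain round dowel hub 18 mm across rises 34 mm from it (43 mm high in all, 40 g). Point: on the hub axis, 21.5 mm above the underside; z up the hub.
- trefoil_1_mid (a point): trefoil cam (three lobes): three round lobes 120 degrees apart, each reaching 36 mm from the hub, one along the part's +x. One of 2 or 3 alike (None: absent), mixed with the other cams, hub up, in the bins (walls 16 mm high). 9 mm ply plate; a plain round dowel hub 18 mm across rises 34 mm from it (43 mm high in all, 40 g). Point: on the hub axis, 21.5 mm above the underside; z up the hub.
- trefoil_2_mid (a point): trefoil cam (three lobes): three round lobes 120 degrees apart, each reaching 36 mm from the hub, one along the part's +x. One of 2 or 3 alike (None: absent), mixed with the other cams, hub up, in the bins (walls 16 mm high). 9 mm ply plate; a plain round dowel hub 18 mm across rises 34 mm from it (43 mm high in all, 40 g). Point: on the hub axis, 21.5 mm above the underside; z up the hub.
- trefoil_3_mid (a point): trefoil cam (three lobes): three round lobes 120 degrees apart, each reaching 36 mm from the hub, one along the part's +x. One of 2 or 3 alike (None: absent), mixed with the other cams, hub up, in the bins (walls 16 mm high). 9 mm ply plate; a plain round dowel hub 18 mm across rises 34 mm from it (43 mm high in all, 40 g). Point: on the hub axis, 21.5 mm above the underside; z up the hub.
- master_trefoil_mid (a point): master trefoil cam: shape and size of the trefoil cams, of darker board. The master on the clipboard is the sample; the other two lie on the master board. 9 mm ply plate; a plain round dowel hub 18 mm across rises 34 mm from it (43 mm high in all, 40 g). Point: on the hub axis, 21.5 mm above the underside; z up the hub.
- sample_spot (a point): middle of the job sheet on the clipboard; the sample lies within 15 mm of it at the start. On the clipboard's top face, 6 mm above the bench. Clipboard 150 (x) x 92 mm (y), its clip at +x stands 12 mm above the bench. Fixed.
- empty_place (a point): centre of the middle, empty one of three 82 mm circles outlined on the flat master board (88 x 262 x 6 mm ply, circles 84 mm apart along its y; masters lie on the outer two), on its top face, 6 mm above the bench. Fixed.
- tub_1_floor (a point): tub 1, a clear round flip-cap tub fixed in the ply rack (three, 114 mm apart along the rack's y, at +y). Point: centre of its inner floor, 13 mm above the bench; z up, -x towards the lip, +x towards the hinge. Inner radius 47 mm, wall 4 mm, rim 50 mm above the inner floor. Rack 128 x 356 mm, its rails 34 mm high.
- cap_1 (a joint): cap of tub 1: white disc 107 x 4 mm. Hinge line along the tub's y, at x = +58 mm, 53 mm above the inner floor. 0 = shut, opens upward to 1.9 rad. Its hinge is tight and it fits stiffly: it takes about 1 N at the lip to move and stays at whatever angle it is left, so it must be pressed down until it meets the rim.
- cap_1_lip (a point): middle of the lip of cap 1: a tab 20 mm wide (y) and 7 mm thick, sticking out 28 mm beyond the disc opposite the hinge; it can be pinched by its sides. The point is 128 mm from the hinge line and turns with the cap; shut, it is 66 mm above the bench.
- tub_2_floor (a point): tub 2, a clear round flip-cap tub fixed in the ply rack (three, 114 mm apart along the rack's y, in the middle). Point: centre of its inner floor, 13 mm above the bench; z up, -x towards the lip, +x towards the hinge. Inner radius 47 mm, wall 4 mm, rim 50 mm above the inner floor. Rack 128 x 356 mm, its rails 34 mm high.
- cap_2 (a joint): cap of tub 2: white disc 107 x 4 mm. Hinge line along the tub's y, at x = +58 mm, 53 mm above the inner floor. 0 = shut, opens upward to 1.9 rad. Its hinge is tight and it fits stiffly: it takes about 1 N at the lip to move and stays at whatever angle it is left, so it must be pressed down until it meets the rim.
- cap_2_lip (a point): middle of the lip of cap 2: a tab 20 mm wide (y) and 7 mm thick, sticking out 28 mm beyond the disc opposite the hinge; it can be pinched by its sides. The point is 128 mm from the hinge line and turns with the cap; shut, it is 66 mm above the bench.
- tub_3_floor (a point): tub 3, a clear round flip-cap tub fixed in the ply rack (three, 114 mm apart along the rack's y, at -y). Point: centre of its inner floor, 13 mm above the bench; z up, -x towards the lip, +x towards the hinge. Inner radius 47 mm, wall 4 mm, rim 50 mm above the inner floor. Rack 128 x 356 mm, its rails 34 mm high.
- cap_3 (a joint): cap of tub 3: white disc 107 x 4 mm. Hinge line along the tub's y, at x = +58 mm, 53 mm above the inner floor. 0 = shut, opens upward to 1.9 rad. Its hinge is tight and it fits stiffly: it takes about 1 N at the lip to move and stays at whatever angle it is left, so it must be pressed down until it meets the rim.
- cap_3_lip (a point): middle of the lip of cap 3: a tab 20 mm wide (y) and 7 mm thick, sticking out 28 mm beyond the disc opposite the hinge; it can be pinched by its sides. The point is 128 mm from the hinge line and turns with the cap; shut, it is 66 mm above the bench.
- glue_center (a point): middle of an upright white glue bottle (54 mm in diameter, 150 mm tall) standing on the bench near the bins; not part of the job.
Things that resemble listed ones, but are neither listed nor needed, are in the scene too. Leave any green, red or yellow look-alike of the part that bears master_egg_mid alone.

How it is judged:
On the way:
1. every cam of the sample's shape lies in a tub of its own and all three tubs are pressed shut, while the sample still lies on the clipboard (((horizontal distance between master_egg_mid and sample_spot below 0.06 m and ((horizontal distance between egg_1_mid and tub_1_floor below 0.03 m and z of egg_1_mid in the frame of tub_1_floor below 0.035 m and angle between egg_1_mid's own z axis and vertical below 0.35 rad) or (horizontal distance between egg_1_mid and tub_2_floor below 0.03 m and z of egg_1_mid in the frame of tub_2_floor below 0.035 m and angle between egg_1_mid's own z axis and vertical below 0.35 rad) or (horizontal distance between egg_1_mid and tub_3_floor below 0.03 m and z of egg_1_mid in the frame of tub_3_floor below 0.035 m and angle between egg_1_mid's own z axis and vertical below 0.35 rad)) and ((horizontal distance between egg_2_mid and tub_1_floor below 0.03 m and z of egg_2_mid in the frame of tub_1_floor below 0.035 m and angle between egg_2_mid's own z axis and vertical below 0.35 rad) or (horizontal distance between egg_2_mid and tub_2_floor below 0.03 m and z of egg_2_mid in the frame of tub_2_floor below 0.035 m and angle between egg_2_mid's own z axis and vertical below 0.35 rad) or (horizontal distance between egg_2_mid and tub_3_floor below 0.03 m and z of egg_2_mid in the frame of tub_3_floor below 0.035 m and angle between egg_2_mid's own z axis and vertical below 0.35 rad)) and ((horizontal distance between egg_3_mid and tub_1_floor below 0.03 m and z of egg_3_mid in the frame of tub_1_floor below 0.035 m and angle between egg_3_mid's own z axis and vertical below 0.35 rad) or (horizontal distance between egg_3_mid and tub_2_floor below 0.03 m and z of egg_3_mid in the frame of tub_2_floor below 0.035 m and angle between egg_3_mid's own z axis and vertical below 0.35 rad) or (horizontal distance between egg_3_mid and tub_3_floor below 0.03 m and z of egg_3_mid in the frame of tub_3_floor below 0.035 m and angle between egg_3_mid's own z axis and vertical below 0.35 rad)) and (not (horizontal distance between oval_1_mid and tub_1_floor below 0.055 m) and not (horizontal distance between oval_1_mid and tub_2_floor below 0.055 m) and not (horizontal distance between oval_1_mid and tub_3_floor below 0.055 m) and not (horizontal distance between oval_2_mid and tub_1_floor below 0.055 m) and not (horizontal distance between oval_2_mid and tub_2_floor below 0.055 m) and not (horizontal distance between oval_2_mid and tub_3_floor below 0.055 m) and not (horizontal distance between oval_3_mid and tub_1_floor below 0.055 m) and not (horizontal distance between oval_3_mid and tub_2_floor below 0.055 m) and not (horizontal distance between oval_3_mid and tub_3_floor below 0.055 m) and not (horizontal distance between trefoil_1_mid and tub_1_floor below 0.055 m) and not (horizontal distance between trefoil_1_mid and tub_2_floor below 0.055 m) and not (horizontal distance between trefoil_1_mid and tub_3_floor below 0.055 m) and not (horizontal distance between trefoil_2_mid and tub_1_floor below 0.055 m) and not (horizontal distance between trefoil_2_mid and tub_2_floor below 0.055 m) and not (horizontal distance between trefoil_2_mid and tub_3_floor below 0.055 m) and not (horizontal distance between trefoil_3_mid and tub_1_floor below 0.055 m) and not (horizontal distance between trefoil_3_mid and tub_2_floor below 0.055 m) and not (horizontal distance between trefoil_3_mid and tub_3_floor below 0.055 m)) and horizontal distance between egg_1_mid and egg_2_mid above 0.06 m and horizontal distance between each of egg_1_mid, egg_2_mid and egg_3_mid above 0.06 m and value of joint each of cap_1, cap_2, cap_3 below 0.03 rad) or (horizontal distance between master_oval_mid and sample_spot below 0.06 m and ((horizontal distance between oval_1_mid and tub_1_floor below 0.03 m and z of oval_1_mid in the frame of tub_1_floor below 0.035 m and angle between oval_1_mid's own z axis and vertical below 0.35 rad) or (horizontal distance between oval_1_mid and tub_2_floor below 0.03 m and z of oval_1_mid in the frame of tub_2_floor below 0.035 m and angle between oval_1_mid's own z axis and vertical below 0.35 rad) or (horizontal distance between oval_1_mid and tub_3_floor below 0.03 m and z of oval_1_mid in the frame of tub_3_floor below 0.035 m and angle between oval_1_mid's own z axis and vertical below 0.35 rad)) and ((horizontal distance between oval_2_mid and tub_1_floor below 0.03 m and z of oval_2_mid in the frame of tub_1_floor below 0.035 m and angle between oval_2_mid's own z axis and vertical below 0.35 rad) or (horizontal distance between oval_2_mid and tub_2_floor below 0.03 m and z of oval_2_mid in the frame of tub_2_floor below 0.035 m and angle between oval_2_mid's own z axis and vertical below 0.35 rad) or (horizontal distance between oval_2_mid and tub_3_floor below 0.03 m and z of oval_2_mid in the frame of tub_3_floor below 0.035 m and angle between oval_2_mid's own z axis and vertical below 0.35 rad)) and ((horizontal distance between oval_3_mid and tub_1_floor below 0.03 m and z of oval_3_mid in the frame of tub_1_floor below 0.035 m and angle between oval_3_mid's own z axis and vertical below 0.35 rad) or (horizontal distance between oval_3_mid and tub_2_floor below 0.03 m and z of oval_3_mid in the frame of tub_2_floor below 0.035 m and angle between oval_3_mid's own z axis and vertical below 0.35 rad) or (horizontal distance between oval_3_mid and tub_3_floor below 0.03 m and z of oval_3_mid in the frame of tub_3_floor below 0.035 m and angle between oval_3_mid's own z axis and vertical below 0.35 rad)) and (not (horizontal distance between egg_1_mid and tub_1_floor below 0.055 m) and not (horizontal distance between egg_1_mid and tub_2_floor below 0.055 m) and not (horizontal distance between egg_1_mid and tub_3_floor below 0.055 m) and not (horizontal distance between egg_2_mid and tub_1_floor below 0.055 m) and not (horizontal distance between egg_2_mid and tub_2_floor below 0.055 m) and not (horizontal distance between egg_2_mid and tub_3_floor below 0.055 m) and not (horizontal distance between egg_3_mid and tub_1_floor below 0.055 m) and not (horizontal distance between egg_3_mid and tub_2_floor below 0.055 m) and not (horizontal distance between egg_3_mid and tub_3_floor below 0.055 m) and not (horizontal distance between trefoil_1_mid and tub_1_floor below 0.055 m) and not (horizontal distance between trefoil_1_mid and tub_2_floor below 0.055 m) and not (horizontal distance between trefoil_1_mid and tub_3_floor below 0.055 m) and not (horizontal distance between trefoil_2_mid and tub_1_floor below 0.055 m) and not (horizontal distance between trefoil_2_mid and tub_2_floor below 0.055 m) and not (horizontal distance between trefoil_2_mid and tub_3_floor below 0.055 m) and not (horizontal distance between trefoil_3_mid and tub_1_floor below 0.055 m) and not (horizontal distance between trefoil_3_mid and tub_2_floor below 0.055 m) and not (horizontal distance between trefoil_3_mid and tub_3_floor below 0.055 m)) and horizontal distance between oval_1_mid and oval_2_mid above 0.06 m and horizontal distance between each of oval_1_mid, oval_2_mid and oval_3_mid above 0.06 m and value of joint each of cap_1, cap_2, cap_3 below 0.03 rad) or (horizontal distance between master_trefoil_mid and sample_spot below 0.06 m and ((horizontal distance between trefoil_1_mid and tub_1_floor below 0.03 m and z of trefoil_1_mid in the frame of tub_1_floor below 0.035 m and angle between trefoil_1_mid's own z axis and vertical below 0.35 rad) or (horizontal distance between trefoil_1_mid and tub_2_floor below 0.03 m and z of trefoil_1_mid in the frame of tub_2_floor below 0.035 m and angle between trefoil_1_mid's own z axis and vertical below 0.35 rad) or (horizontal distance between trefoil_1_mid and tub_3_floor below 0.03 m and z of trefoil_1_mid in the frame of tub_3_floor below 0.035 m and angle between trefoil_1_mid's own z axis and vertical below 0.35 rad)) and ((horizontal distance between trefoil_2_mid and tub_1_floor below 0.03 m and z of trefoil_2_mid in the frame of tub_1_floor below 0.035 m and angle between trefoil_2_mid's own z axis and vertical below 0.35 rad) or (horizontal distance between trefoil_2_mid and tub_2_floor below 0.03 m and z of trefoil_2_mid in the frame of tub_2_floor below 0.035 m and angle between trefoil_2_mid's own z axis and vertical below 0.35 rad) or (horizontal distance between trefoil_2_mid and tub_3_floor below 0.03 m and z of trefoil_2_mid in the frame of tub_3_floor below 0.035 m and angle between trefoil_2_mid's own z axis and vertical below 0.35 rad)) and ((horizontal distance between trefoil_3_mid and tub_1_floor below 0.03 m and z of trefoil_3_mid in the frame of tub_1_floor below 0.035 m and angle between trefoil_3_mid's own z axis and vertical below 0.35 rad) or (horizontal distance between trefoil_3_mid and tub_2_floor below 0.03 m and z of trefoil_3_mid in the frame of tub_2_floor below 0.035 m and angle between trefoil_3_mid's own z axis and vertical below 0.35 rad) or (horizontal distance between trefoil_3_mid and tub_3_floor below 0.03 m and z of trefoil_3_mid in the frame of tub_3_floor below 0.035 m and angle between trefoil_3_mid's own z axis and vertical below 0.35 rad)) and (not (horizontal distance between egg_1_mid and tub_1_floor below 0.055 m) and not (horizontal distance between egg_1_mid and tub_2_floor below 0.055 m) and not (horizontal distance between egg_1_mid and tub_3_floor below 0.055 m) and not (horizontal distance between egg_2_mid and tub_1_floor below 0.055 m) and not (horizontal distance between egg_2_mid and tub_2_floor below 0.055 m) and not (horizontal distance between egg_2_mid and tub_3_floor below 0.055 m) and not (horizontal distance between egg_3_mid and tub_1_floor below 0.055 m) and not (horizontal distance between egg_3_mid and tub_2_floor below 0.055 m) and not (horizontal distance between egg_3_mid and tub_3_floor below 0.055 m) and not (horizontal distance between oval_1_mid and tub_1_floor below 0.055 m) and not (horizontal distance between oval_1_mid and tub_2_floor below 0.055 m) and not (horizontal distance between oval_1_mid and tub_3_floor below 0.055 m) and not (horizontal distance between oval_2_mid and tub_1_floor below 0.055 m) and not (horizontal distance between oval_2_mid and tub_2_floor below 0.055 m) and not (horizontal distance between oval_2_mid and tub_3_floor below 0.055 m) and not (horizontal distance between oval_3_mid and tub_1_floor below 0.055 m) and not (horizontal distance between oval_3_mid and tub_2_floor below 0.055 m) and not (horizontal distance between oval_3_mid and tub_3_floor below 0.055 m)) and horizontal distance between trefoil_1_mid and trefoil_2_mid above 0.06 m and horizontal distance between each of trefoil_1_mid, trefoil_2_mid and trefoil_3_mid above 0.06 m and value of joint each of cap_1, cap_2, cap_3 below 0.03 rad))), for 0.2 s.
At the end, for the whole second after the job is handed in: Each cam of the sample's shape lies in a tub of its own, hub up (within 20 deg), no other cams in tubs; all caps shut (below 0.03 rad); the sample lies flat within 20 mm of the centre of the empty circle on the master board; the other masters moved less than 30 mm (((distance of master_egg_mid from where it was at the start of the episode above 0.08 m and distance of each of master_oval_mid, master_trefoil_mid from where it was at the start of the episode below 0.03 m and horizontal distance between master_egg_mid and empty_place below 0.02 m and height (world z) of master_egg_mid below 0.033 m and angle between master_egg_mid's own z axis and vertical below 0.15 rad and ((horizontal distance between egg_1_mid and tub_1_floor below 0.03 m and z of egg_1_mid in the frame of tub_1_floor below 0.035 m and angle between egg_1_mid's own z axis and vertical below 0.35 rad) or (horizontal distance between egg_1_mid and tub_2_floor below 0.03 m and z of egg_1_mid in the frame of tub_2_floor below 0.035 m and angle between egg_1_mid's own z axis and vertical below 0.35 rad) or (horizontal distance between egg_1_mid and tub_3_floor below 0.03 m and z of egg_1_mid in the frame of tub_3_floor below 0.035 m and angle between egg_1_mid's own z axis and vertical below 0.35 rad)) and ((horizontal distance between egg_2_mid and tub_1_floor below 0.03 m and z of egg_2_mid in the frame of tub_1_floor below 0.035 m and angle between egg_2_mid's own z axis and vertical below 0.35 rad) or (horizontal distance between egg_2_mid and tub_2_floor below 0.03 m and z of egg_2_mid in the frame of tub_2_floor below 0.035 m and angle between egg_2_mid's own z axis and vertical below 0.35 rad) or (horizontal distance between egg_2_mid and tub_3_floor below 0.03 m and z of egg_2_mid in the frame of tub_3_floor below 0.035 m and angle between egg_2_mid's own z axis and vertical below 0.35 rad)) and ((horizontal distance between egg_3_mid and tub_1_floor below 0.03 m and z of egg_3_mid in the frame of tub_1_floor below 0.035 m and angle between egg_3_mid's own z axis and vertical below 0.35 rad) or (horizontal distance between egg_3_mid and tub_2_floor below 0.03 m and z of egg_3_mid in the frame of tub_2_floor below 0.035 m and angle between egg_3_mid's own z axis and vertical below 0.35 rad) or (horizontal distance between egg_3_mid and tub_3_floor below 0.03 m and z of egg_3_mid in the frame of tub_3_floor below 0.035 m and angle between egg_3_mid's own z axis and vertical below 0.35 rad)) and (not (horizontal distance between oval_1_mid and tub_1_floor below 0.055 m) and not (horizontal distance between oval_1_mid and tub_2_floor below 0.055 m) and not (horizontal distance between oval_1_mid and tub_3_floor below 0.055 m) and not (horizontal distance between oval_2_mid and tub_1_floor below 0.055 m) and not (horizontal distance between oval_2_mid and tub_2_floor below 0.055 m) and not (horizontal distance between oval_2_mid and tub_3_floor below 0.055 m) and not (horizontal distance between oval_3_mid and tub_1_floor below 0.055 m) and not (horizontal distance between oval_3_mid and tub_2_floor below 0.055 m) and not (horizontal distance between oval_3_mid and tub_3_floor below 0.055 m) and not (horizontal distance between trefoil_1_mid and tub_1_floor below 0.055 m) and not (horizontal distance between trefoil_1_mid and tub_2_floor below 0.055 m) and not (horizontal distance between trefoil_1_mid and tub_3_floor below 0.055 m) and not (horizontal distance between trefoil_2_mid and tub_1_floor below 0.055 m) and not (horizontal distance between trefoil_2_mid and tub_2_floor below 0.055 m) and not (horizontal distance between trefoil_2_mid and tub_3_floor below 0.055 m) and not (horizontal distance between trefoil_3_mid and tub_1_floor below 0.055 m) and not (horizontal distance between trefoil_3_mid and tub_2_floor below 0.055 m) and not (horizontal distance between trefoil_3_mid and tub_3_floor below 0.055 m)) and horizontal distance between egg_1_mid and egg_2_mid above 0.06 m and horizontal distance between each of egg_1_mid, egg_2_mid and egg_3_mid above 0.06 m and value of joint each of cap_1, cap_2, cap_3 below 0.03 rad and horizontal distance between each of master_egg_mid, master_oval_mid, master_trefoil_mid and sample_spot above 0.09 m) or (distance of master_oval_mid from where it was at the start of the episode above 0.08 m and distance of each of master_egg_mid, master_trefoil_mid from where it was at the start of the episode below 0.03 m and horizontal distance between master_oval_mid and empty_place below 0.02 m and height (world z) of master_oval_mid below 0.033 m and angle between master_oval_mid's own z axis and vertical below 0.15 rad and ((horizontal distance between oval_1_mid and tub_1_floor below 0.03 m and z of oval_1_mid in the frame of tub_1_floor below 0.035 m and angle between oval_1_mid's own z axis and vertical below 0.35 rad) or (horizontal distance between oval_1_mid and tub_2_floor below 0.03 m and z of oval_1_mid in the frame of tub_2_floor below 0.035 m and angle between oval_1_mid's own z axis and vertical below 0.35 rad) or (horizontal distance between oval_1_mid and tub_3_floor below 0.03 m and z of oval_1_mid in the frame of tub_3_floor below 0.035 m and angle between oval_1_mid's own z axis and vertical below 0.35 rad)) and ((horizontal distance between oval_2_mid and tub_1_floor below 0.03 m and z of oval_2_mid in the frame of tub_1_floor below 0.035 m and angle between oval_2_mid's own z axis and vertical below 0.35 rad) or (horizontal distance between oval_2_mid and tub_2_floor below 0.03 m and z of oval_2_mid in the frame of tub_2_floor below 0.035 m and angle between oval_2_mid's own z axis and vertical below 0.35 rad) or (horizontal distance between oval_2_mid and tub_3_floor below 0.03 m and z of oval_2_mid in the frame of tub_3_floor below 0.035 m and angle between oval_2_mid's own z axis and vertical below 0.35 rad)) and ((horizontal distance between oval_3_mid and tub_1_floor below 0.03 m and z of oval_3_mid in the frame of tub_1_floor below 0.035 m and angle between oval_3_mid's own z axis and vertical below 0.35 rad) or (horizontal distance between oval_3_mid and tub_2_floor below 0.03 m and z of oval_3_mid in the frame of tub_2_floor below 0.035 m and angle between oval_3_mid's own z axis and vertical below 0.35 rad) or (horizontal distance between oval_3_mid and tub_3_floor below 0.03 m and z of oval_3_mid in the frame of tub_3_floor below 0.035 m and angle between oval_3_mid's own z axis and vertical below 0.35 rad)) and (not (horizontal distance between egg_1_mid and tub_1_floor below 0.055 m) and not (horizontal distance between egg_1_mid and tub_2_floor below 0.055 m) and not (horizontal distance between egg_1_mid and tub_3_floor below 0.055 m) and not (horizontal distance between egg_2_mid and tub_1_floor below 0.055 m) and not (horizontal distance between egg_2_mid and tub_2_floor below 0.055 m) and not (horizontal distance between egg_2_mid and tub_3_floor below 0.055 m) and not (horizontal distance between egg_3_mid and tub_1_floor below 0.055 m) and not (horizontal distance between egg_3_mid and tub_2_floor below 0.055 m) and not (horizontal distance between egg_3_mid and tub_3_floor below 0.055 m) and not (horizontal distance between trefoil_1_mid and tub_1_floor below 0.055 m) and not (horizontal distance between trefoil_1_mid and tub_2_floor below 0.055 m) and not (horizontal distance between trefoil_1_mid and tub_3_floor below 0.055 m) and not (horizontal distance between trefoil_2_mid and tub_1_floor below 0.055 m) and not (horizontal distance between trefoil_2_mid and tub_2_floor below 0.055 m) and not (horizontal distance between trefoil_2_mid and tub_3_floor below 0.055 m) and not (horizontal distance between trefoil_3_mid and tub_1_floor below 0.055 m) and not (horizontal distance between trefoil_3_mid and tub_2_floor below 0.055 m) and not (horizontal distance between trefoil_3_mid and tub_3_floor below 0.055 m)) and horizontal distance between oval_1_mid and oval_2_mid above 0.06 m and horizontal distance between each of oval_1_mid, oval_2_mid and oval_3_mid above 0.06 m and value of joint each of cap_1, cap_2, cap_3 below 0.03 rad and horizontal distance between each of master_egg_mid, master_oval_mid, master_trefoil_mid and sample_spot above 0.09 m) or (distance of master_trefoil_mid from where it was at the start of the episode above 0.08 m and distance of each of master_egg_mid, master_oval_mid from where it was at the start of the episode below 0.03 m and horizontal distance between master_trefoil_mid and empty_place below 0.02 m and height (world z) of master_trefoil_mid below 0.033 m and angle between master_trefoil_mid's own z axis and vertical below 0.15 rad and ((horizontal distance between trefoil_1_mid and tub_1_floor below 0.03 m and z of trefoil_1_mid in the frame of tub_1_floor below 0.035 m and angle between trefoil_1_mid's own z axis and vertical below 0.35 rad) or (horizontal distance between trefoil_1_mid and tub_2_floor below 0.03 m and z of trefoil_1_mid in the frame of tub_2_floor below 0.035 m and angle between trefoil_1_mid's own z axis and vertical below 0.35 rad) or (horizontal distance between trefoil_1_mid and tub_3_floor below 0.03 m and z of trefoil_1_mid in the frame of tub_3_floor below 0.035 m and angle between trefoil_1_mid's own z axis and vertical below 0.35 rad)) and ((horizontal distance between trefoil_2_mid and tub_1_floor below 0.03 m and z of trefoil_2_mid in the frame of tub_1_floor below 0.035 m and angle between trefoil_2_mid's own z axis and vertical below 0.35 rad) or (horizontal distance between trefoil_2_mid and tub_2_floor below 0.03 m and z of trefoil_2_mid in the frame of tub_2_floor below 0.035 m and angle between trefoil_2_mid's own z axis and vertical below 0.35 rad) or (horizontal distance between trefoil_2_mid and tub_3_floor below 0.03 m and z of trefoil_2_mid in the frame of tub_3_floor below 0.035 m and angle between trefoil_2_mid's own z axis and vertical below 0.35 rad)) and ((horizontal distance between trefoil_3_mid and tub_1_floor below 0.03 m and z of trefoil_3_mid in the frame of tub_1_floor below 0.035 m and angle between trefoil_3_mid's own z axis and vertical below 0.35 rad) or (horizontal distance between trefoil_3_mid and tub_2_floor below 0.03 m and z of trefoil_3_mid in the frame of tub_2_floor below 0.035 m and angle between trefoil_3_mid's own z axis and vertical below 0.35 rad) or (horizontal distance between trefoil_3_mid and tub_3_floor below 0.03 m and z of trefoil_3_mid in the frame of tub_3_floor below 0.035 m and angle between trefoil_3_mid's own z axis and vertical below 0.35 rad)) and (not (horizontal distance between egg_1_mid and tub_1_floor below 0.055 m) and not (horizontal distance between egg_1_mid and tub_2_floor below 0.055 m) and not (horizontal distance between egg_1_mid and tub_3_floor below 0.055 m) and not (horizontal distance between egg_2_mid and tub_1_floor below 0.055 m) and not (horizontal distance between egg_2_mid and tub_2_floor below 0.055 m) and not (horizontal distance between egg_2_mid and tub_3_floor below 0.055 m) and not (horizontal distance between egg_3_mid and tub_1_floor below 0.055 m) and not (horizontal distance between egg_3_mid and tub_2_floor below 0.055 m) and not (horizontal distance between egg_3_mid and tub_3_floor below 0.055 m) and not (horizontal distance between oval_1_mid and tub_1_floor below 0.055 m) and not (horizontal distance between oval_1_mid and tub_2_floor below 0.055 m) and not (horizontal distance between oval_1_mid and tub_3_floor below 0.055 m) and not (horizontal distance between oval_2_mid and tub_1_floor below 0.055 m) and not (horizontal distance between oval_2_mid and tub_2_floor below 0.055 m) and not (horizontal distance between oval_2_mid and tub_3_floor below 0.055 m) and not (horizontal distance between oval_3_mid and tub_1_floor below 0.055 m) and not (horizontal distance between oval_3_mid and tub_2_floor below 0.055 m) and not (horizontal distance between oval_3_mid and tub_3_floor below 0.055 m)) and horizontal distance between trefoil_1_mid and trefoil_2_mid above 0.06 m and horizontal distance between each of trefoil_1_mid, trefoil_2_mid and trefoil_3_mid above 0.06 m and value of joint each of cap_1, cap_2, cap_3 below 0.03 rad and horizontal distance between each of master_egg_mid, master_oval_mid, master_trefoil_mid and sample_spot above 0.09 m))); the robot touches nothing.
It fails at once if the glue bottle is knocked over (angle between glue_center's own z axis and vertical above 0.6 rad).
Of egg_1, egg_2, egg_3 only 2 to 3 are there at a start; the rules pass over those that are not, and their reading is None.
Of oval_1, oval_2, oval_3 only 2 to 3 are there at a start; the rules pass over those that are not, and their reading is None.
Of trefoil_1, trefoil_2, trefoil_3 only 2 to 3 are there at a start; the rules pass over those that are not, and their reading is None.
At some moment in a run one of egg_1, egg_2, egg_3, oval_1, oval_2, oval_3, trefoil_1, trefoil_2, trefoil_3 may be knocked a few centimetres aside while the robot is not near it.
Once in a run the grip may slacken for a moment while it holds something.
It also fails if it takes over 210 s, if anything falls off the work surface, if the arm or the gripper's body presses on something with over 40 N, if the wrist force passes 120 N, or if a joint passes its speed limit or range.

ROBOT

A 6-joint arm with a two-finger parallel gripper is mounted at the origin on the work surface. World frame = base frame: x ahead of the robot, y to its left, z up, the work surface at z = 0. Lengths are in m, angles in rad, forces in N, time in s.
With the tool pointing down it reaches from about 0.325 to 0.9 m from the base axis. Payload 6.1 kg.
Tool frame: the origin (TCP) lies midway between the tips of the shut fingers; the grasp point (between the pads) lies 19 mm behind it; z points along the fingers, y is the direction in which the jaws open and shut (so a half turn about z gives the same grasp; the last joint's range is limited). The gripper opens to 87 mm and grips with 3 to 60 N. Pads are 19 mm wide; open, the fingers measure 117 mm over their backs; the gripper's body (75 mm by 190 mm) begins 51 mm behind the grasp point.
Start: joints at [1.051, 0.22, 1.526, -0, 1.395, -0.126], TCP at [0.24, 0.577, 0.223] pointing down, gripper open.
Joint ranges: [-2.98, 2.98], [-0.91, 2.08], [0.09, 2.57], [-1.24, 4.39], [0.2, 2.65], [-2.68, 2.68]. Speed limits (rad/s): [2.57, 2.57, 3.01, 3.14, 3.14, 3.14].

INTERFACE

Orientations are given as a unit quaternion [w, x, y, z].
In Python, from station import robot, optics gives the robot as it stands.
- The arm moves only by the tool jog_arm, never from a script. Its argument "motion" is a list of rows, each a list of 7 numbers: the shift along the world's x, y, z in mm, then the turn, a rotation vector about the world's x, y, z in degrees, then the gripper's target within -1 to 1 (shut at 1, half-way at 0, fully open at -1). In form: [[tx, ty, tz, ax, ay, az, gripper], ...]. A call has 1 to 5 rows; each row is the pose to reach, as a shift and turn from the pose commanded when the call began; what a row does not reach only later rows make up. A row lasts 1/8 s, in which the tool goes at most 62.5 mm and 10.7 degrees, less where a joint would pass 70% of its speed; a pose out of reach is approached as far as the arm can. A call with a gripper value outside its range is refused whole. The fingers move at their own pace and stop on an object; "force" is the grip in N (left out, the last holds). Time passes only in rows, so rows that repeat a pose let the fingers close. It gives the time, the measured TCP pose, the force and the opening at its end, in the units of the state.
- robot.get_state(): the state, without advancing time (a new reading comes with each control period).
- optics.grab_frame(name): name is "scene" or "top"; returns a dict with "pixels" (384x512x3 uint8, red, green, blue), "fx", "fy", "cx", "cy" (pixels), "D" ([k1, k2, p1, p2, k3] as OpenCV has them; the pictures are not rectified), "extrinsics" (4x4, takes a point from world to camera coordinates). Camera axes: x right, y up, looking along -z (the intrinsics and any distortion apply to the point x, -y, -z); pixel columns grow to the right and rows downward; lengths in m; the calibration is good to about 2 mm. A picture is of the moment at which its call begins. There is no depth.
- robot.hand_in(): hands the job in, once; it reports no verdict.
The state is a dict: "time_s": time; "q": joint angles; "joint_velocities": joint speeds; "tau": joint torques, N m; "tool_pos": TCP position; "orientation": TCP orientation; "wrist_force": force on the tool from outside, world axes, zero at the start; "wrist_torque": the same for the moment, N m; "gripper_width": opening from 0.0 (shut) to 1.0 (fully open).
Only numpy, scipy, OpenCV 4.12 (cv2) and the standard library are available. Lean on these libraries where they do the work, as an engineer would, in place of code of your own. Each camera call takes 0.05 s, during which the arm holds its last target. There are 200 camera calls.

## Working session

There is one attempt and no reset: what is moved stays moved. The work goes in short steps, Python scripts to look and compute and a tool call to move; the robot and the scene stay as the last step left them, time stands still between calls to the robot, and variables do not carry over. Pictures are saved under pics/ and viewed, about 12 in all and at most 16, crops included, and the job is handed in when it is done.

Besides the shell and the picture viewer there is one more tool, called by a JSON object that holds its "fn" and its "kwargs", one argument or row to a line. jog_arm: Moves the arm, as the interface text tells. Its arguments: {"type":"object","properties":{"motion":{"type":"array"},"force":{"type":"number"}},"required":["motion"]}

```bash
mkdir -p pics; ls; cat > h.py <<'E'
import numpy as np, cv2
from station import robot, optics
def grab(n,save=None):
    f=optics.grab_frame(n); f['K']=np.array([[f['fx'],0,f['cx']],[0,f['fy'],f['cy']],[0,0,1.]]); f['D']=np.array(f['D'],float)
    f['E']=np.array(f['extrinsics'],float)
    if save: cv2.imwrite(f'pics/{save}.png',f['pixels'][:,:,::-1])
    return f
def w2p(f,P):
    P=np.atleast_2d(np.array(P,float)); c=P@f['E'][:3,:3].T+f['E'][:3,3]; c=c*[1,-1,-1]
    return cv2.projectPoints(c,np.zeros(3),np.zeros(3),f['K'],f['D'])[0][:,0]
def p2w(f,uv,z):
    uv=np.array(uv,float).reshape(-1,1,2); n=cv2.undistortPoints(uv,f['K'],f['D'])[:,0]
    d=np.c_[n[:,0],-n[:,1],-np.ones(len(n))]@f['E'][:3,:3]
    o=-f['E'][:3,:3].T@f['E'][:3,3]
    return o+d*((z-o[2])/d[:,2])[:,None]
E
python3 - <<'E'
from h import *
a=grab('scene','s0'); b=grab('top','t0')
for f in(a,b): print(-f['E'][:3,:3].T@f['E'][:3,3], f['K'].tolist(), f['D'], f['E'][:3,:3].round(2).tolist())
for n in('s0','t0'):
    im=cv2.imread(f'pics/{n}.png'); cv2.imwrite(f'pics/{n}b.png',cv2.resize(im,(800,600),interpolation=cv2.INTER_CUBIC))
print(robot.get_state())
E
```

```text
pics
[ 1.15173197 -0.66814036  1.17377267] [[434.69158144652164, 0.0, 256.263122255424], [0.0, 434.69158144652164, 193.6481288662892], [0.0, 0.0, 1.0]] [-0.13118855  0.          0.          0.          0.        ] [[0.66, 0.75, 0.01], [-0.57, 0.49, 0.66], [0.49, -0.44, 0.75]]
[ 0.29076923 -0.00783718  1.11167977] [[419.054603087807, 0.0, 261.8091692950972], [0.0, 419.054603087807, 190.2369123602246], [0.0, 0.0, 1.0]] [0.03942289 0.         0.         0.         0.        ] [[0.01, -1.0, 0.03], [0.99, 0.01, 0.14], [-0.14, 0.03, 0.99]]
{'time_s': 0.1, 'q': array([ 1.05090370e+00,  2.21147087e-01,  1.52746818e+00, -4.33615033e-05,
        1.39468719e+00, -1.26101760e-01]), 'joint_velocities': array([-0.0005577 , -0.00129733, -0.00287538, -0.00097154, -0.0008765 ,
       -0.00101767]), 'tau': array([ 1.05466857e-03, -4.95940268e+01, -3.88521802e+01,  7.02390494e-02,
        5.14299923e-02, -2.52248969e-05]), 'tool_pos': array([0.23955406, 0.57668133, 0.22156185]), 'orientation': array([-2.51115689e-04,  1.95621880e-01,  9.80679024e-01, -8.17466641e-04]), 'wrist_force': array([ 0.49214977,  0.14908802, -0.79160974]), 'wrist_torque': array([ 0.02368243,  0.00728806, -0.01973781]), 'gripper_width': 1.006420258707338}
```

View pics/t0b.png

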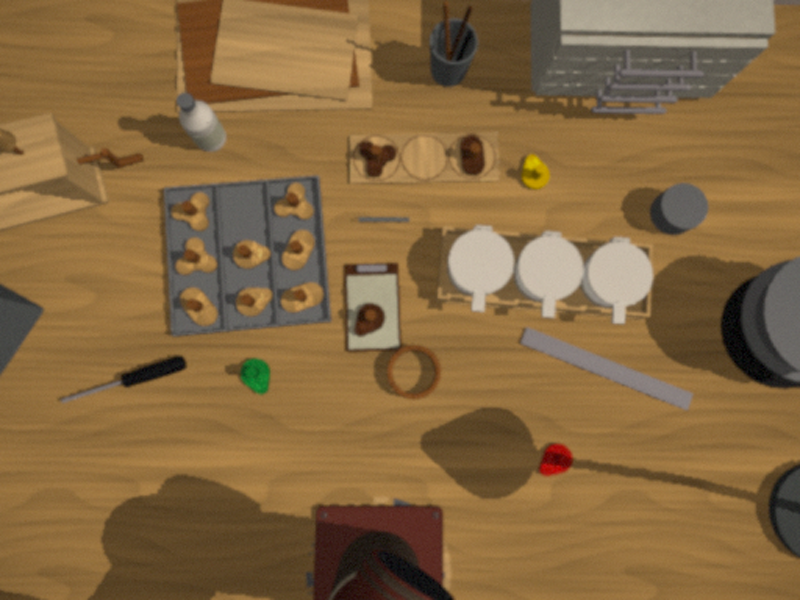

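View pics/s0b.png

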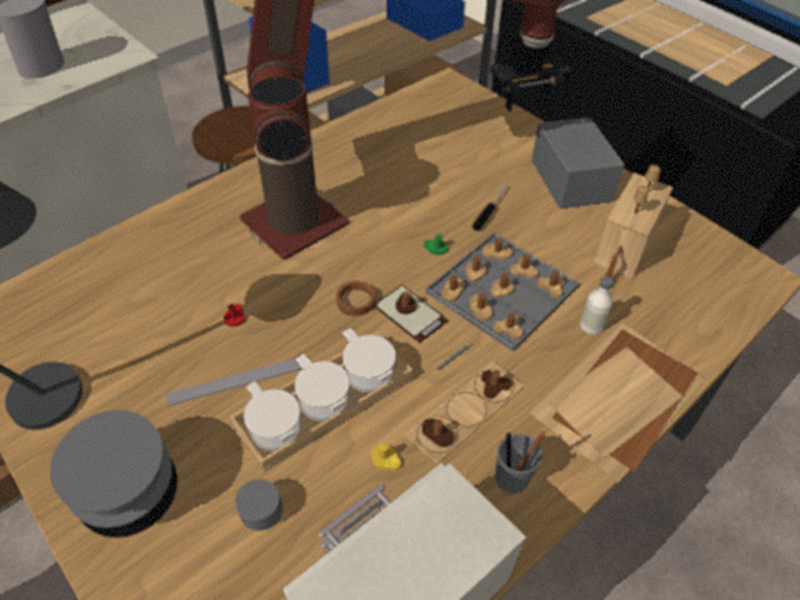

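The top view shows the bins at (165-330, 180-335), the clipboard with its sample at (368,318), the master board at (350-500, 135-185) with a trefoil at (376,155) and an oval at (472,155), and the tubs at (480/550/620, 265). So the sample should be the egg. Next I rectify the bins and the clipboard at the height of the plates' top face.

```bash
cat >> h.py <<'E'
def ortho(f,x0,x1,y0,y1,z,s=1000):
    # rows: x decreasing downward; cols: y decreasing to right ; s px per m
    xs=np.arange(x1,x0,-1/s); ys=np.arange(y1,y0,-1/s)
    Y,X=np.meshgrid(ys,xs); P=np.c_[X.ravel(),Y.ravel(),np.full(X.size,z)]
    m=w2p(f,P).astype(np.float32).reshape(X.shape+(2,))
    return cv2.remap(f['pixels'],m[...,0],m[...,1],cv2.INTER_CUBIC)[:,:,::-1].copy()
E
python3 - <<'E'
from h import *
f=grab('top')
c=p2w(f,np.array([[165,335],[330,335],[320,178],[368,318],[375,155],[424,158],[470,155],[480,265],[550,268],[620,272],[478,305],[548,313],[619,320],[205,135]])*.64,0.015); print(c.round(3))
im=ortho(f,c[:,0].min()*0+0.28,0.66,0.0,0.5,0.012,1600)
cv2.imwrite('pics/bins.png',im); print(im.shape)
E
```

```text
[[ 0.376  0.359  0.015]
 [ 0.379  0.088  0.015]
 [ 0.65   0.113  0.015]
 [ 0.408  0.026  0.015]
 [ 0.693  0.019  0.015]
 [ 0.689 -0.067  0.015]
 [ 0.697 -0.147  0.015]
 [ 0.502 -0.164  0.015]
 [ 0.498 -0.284  0.015]
 [ 0.493 -0.404  0.015]
 [ 0.433 -0.16   0.015]
 [ 0.421 -0.279  0.015]
 [ 0.41  -0.4    0.015]
 [ 0.721  0.311  0.015]]
(608, 800, 3)
```

View pics/bins.png

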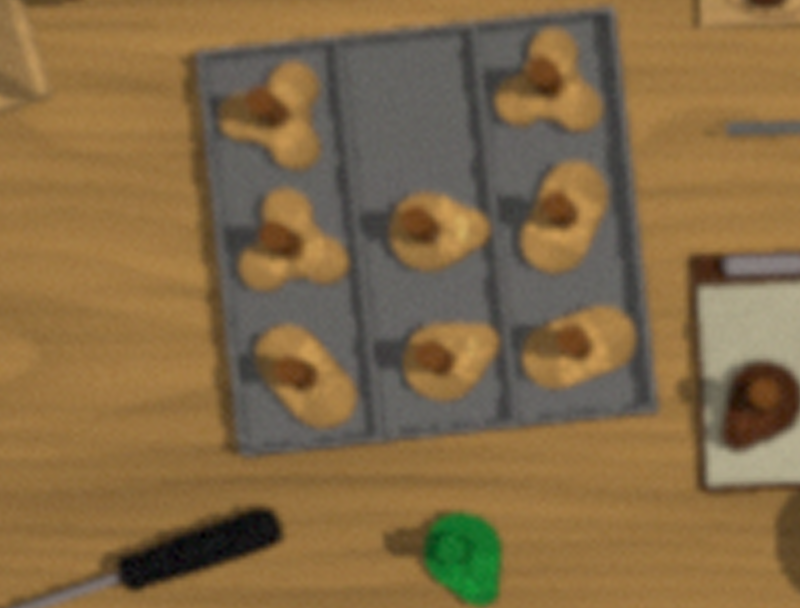

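The middle bin holds two eggs, at about (425,230) and (440,358). The left column has two trefoils and an oval, and the right column a trefoil and two ovals. Things that could pass for the sample are the green egg at (460,555), which is only a decoy, and the red and yellow pieces elsewhere. The clipboard sample at (765,400) is an egg, so two tubs are needed. I now fit models to the masks to get positions.

```bash
cat >> h.py <<'E'
from scipy.optimize import minimize
T=np.linspace(0,2*np.pi,40,endpoint=False); C=np.c_[np.cos(T),np.sin(T)]
def place(p,yaw,xy,z):
    R=np.array([[np.cos(yaw),-np.sin(yaw)],[np.sin(yaw),np.cos(yaw)]]); q=p@R.T+xy
    return np.c_[q,np.full(len(q),z)]
EGG=np.r_[C*.024,C*.011+[.027,0]]
def egg_polys(v,zb):   # list of 3D point sets, hull of each drawn
    x,y,a=v; return [np.r_[place(EGG,a,[x,y],zb),place(EGG,a,[x,y],zb+.009)],
        np.r_[place(C*.009,a,[x,y],zb+.009),place(C*.009,a,[x,y],zb+.043)]]
def caps_polys(v,n=(1,0,-1),z=.066):
    x,y,a=v; o=[]
    for k in n:
        for p in (C*.0535+[0,.114*k], np.array([[-.0815,-.01],[-.0815,.01],[-.04,.01],[-.04,-.01]])+[0,.114*k]):
            o.append(np.r_[place(p,a,[x,y],z-.002),place(p,a,[x,y],z+.002)])
    return o
def render(f,polys,box,s=4):
    u0,v0,u1,v1=box; m=np.zeros(((v1-v0)*s,(u1-u0)*s),np.uint8)
    for P in polys:
        h=cv2.convexHull(((w2p(f,P)-[u0,v0]+.5)*s).astype(np.float32)); cv2.fillConvexPoly(m,(h*16).astype(np.int32),1,shift=4)
    return m
def fit(views,fn,v0,step):
    # views: list of (frame, mask(full image bool), box)
    ms=[(f,b,cv2.resize(m[b[1]:b[3],b[0]:b[2]].astype(np.float32),None,fx=4,fy=4)) for f,m,b in views]
    def c(v):
        t=0
        for f,b,m in ms:
            r=cv2.GaussianBlur(render(f,fn(v),b).astype(np.float32),(0,0),2); t+=np.abs(r-m).mean()/m.mean()
        return t
    S=np.vstack([v0]+[np.array(v0)+np.eye(len(v0))[i]*step[i] for i in range(len(v0))])
    r=minimize(c,v0,method='Nelder-Mead',options=dict(initial_simplex=S,xatol=1e-4,fatol=1e-4)); return r.x,r.fun/len(ms)
def boxof(f,polys,pad=6):
    u=np.vstack([w2p(f,P) for P in polys]); a=np.floor(u.min(0)-pad).astype(int); b=np.ceil(u.max(0)+pad).astype(int)
    return max(a[0],0),max(a[1],0),min(b[0],512),min(b[1],384)
def hsv(f): return cv2.cvtColor(f['pixels'],cv2.COLOR_RGB2HSV).astype(int)
def eggmask(f,k='bin'):
    h=hsv(f); return (h[...,1]>85) if k=='bin' else ((h[...,1]>70)&(h[...,2]<150))
def fit_egg(fs,v0,zb,k='bin',yaws=None):
    best=None
    for a in (yaws if yaws is not None else [v0[2]]):
        v=[v0[0],v0[1],a]; vs=[(f,eggmask(f,k),boxof(f,egg_polys(v,zb))) for f in fs]
        r=fit(vs,lambda q:egg_polys(q,zb),v,[.008,.008,.4])
        if best is None or r[1]<best[1]: best=r
    return best
E
cat > m1.py <<'E'
from h import *
t,s=grab('top'),grab('scene')
rs=[]
for v0,zb,k in (((.516,.234,-1.6),.003,'bin'),((.436,.225,-1.2),.003,'bin'),((.41,.022,2.2),.006,'dark')):
    for fs in ([t],[s],[t,s]):
        r=fit_egg(fs,v0,zb,k); print(k,r[0].round(4),round(r[1],3))
    rs.append((r[0],zb))
wm=lambda f:(hsv(f)[...,1]<60)&(hsv(f)[...,2]>150)
v0=(.50,-.27,0.05)
for fs in ([t],[s],[t,s]):
    r=fit([(f,wm(f),boxof(f,caps_polys(v0),10)) for f in fs],caps_polys,v0,[.01,.01,.05]); print('rack',r[0].round(4),round(r[1],3))
out=[]
for f,b in((t,(100,70,430,230)),(s,(140,140,420,300))):
    im=cv2.resize(f['pixels'][b[1]:b[3],b[0]:b[2],::-1],None,fx=2.4,fy=2.4,interpolation=cv2.INTER_CUBIC)
    for P in [p for q,z in rs for p in egg_polys(q,z)]+caps_polys(r[0]):
        h=cv2.convexHull(w2p(f,P).astype(np.float32)); cv2.polylines(im,[((h-b[:2]+.5)*2.4).astype(int)],True,(255,255,0),1)
    out.append(im[:380,:790] if im.shape[0]>300 else im)
H=[i[:384] for i in out]; w=max(i.shape[1] for i in H)
im=np.vstack([cv2.copyMakeBorder(i,0,0,0,w-i.shape[1],0) for i in H]); sc=min(800/w,600/im.shape[0],1); cv2.imwrite('pics/fit1.png',cv2.resize(im,None,fx=sc,fy=sc,interpolation=cv2.INTER_AREA))
E
python3 m1.py
```

```text
bin [ 0.5161  0.2337 -1.462 ] 0.052
bin [ 0.5124  0.2345 -1.5581] 0.548
bin [ 0.5154  0.2332 -1.4682] 0.333
bin [ 0.4348  0.2246 -1.0738] 0.074
bin [ 0.4304  0.2254 -1.1247] 0.65
bin [ 0.434   0.2245 -1.0632] 0.39
dark [0.4111 0.0227 2.4342] 0.345
dark [0.4056 0.0237 2.2578] 0.497
dark [0.4098 0.0226 2.4452] 0.447
rack [ 0.4909 -0.2708 -0.0717] 0.05
rack [ 0.4907 -0.2741 -0.0737] 0.203
rack [ 0.4908 -0.2716 -0.0709] 0.136
```

View pics/fit1.png

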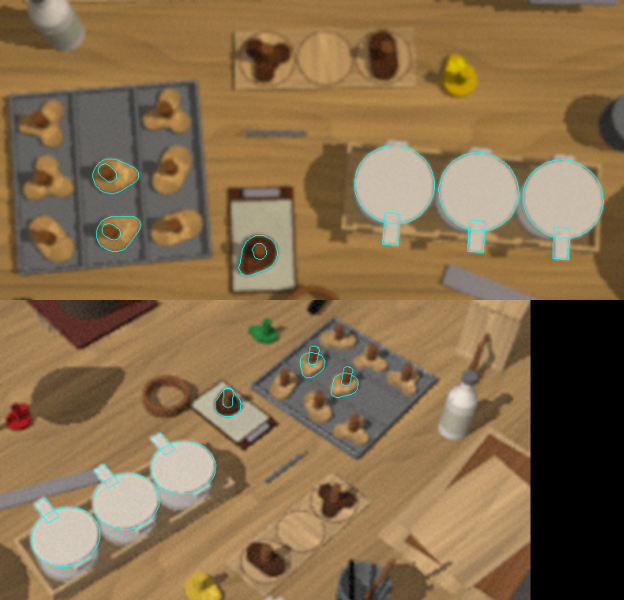

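The fits agree to about 4 mm, and the top-camera residuals are low. Results:
- **Eggs:** A is at (0.516, 0.234) and B at (0.435, 0.225).
- **Tubs:** tub 1 is at (0.499, -0.157) and tub 2 at (0.491, -0.271), with yaw -0.071. All caps are shut.

I move to lip 1.

{"fn": "jog_arm", "kwargs": {
  "motion": [
    [13,-49,-4,0,0,9,0.2],
    [25,-97,-8,0,0,18.5,0.2],
    [38,-146,-12,0,0,18.5,0.2],
    [51,-194,-16,0,0,18.5,0.2],
    [63,-243,-20,0,0,18.5,0.2]
  ],
  "force": 10
}}

```text
time_s: 0.88
tool_pos: [0.303, 0.3327, 0.2025]
orientation: [0.0, 0.035, 0.999, 0.0]
wrist_force: [0.4, 1.1, 0.7]
gripper_width: 0.518
```

{"fn": "jog_arm", "kwargs": {
  "motion": [
    [13,-49,-8,0,0,0,0.2],
    [25,-97,-16,0,0,0,0.2],
    [38,-146,-24,0,0,0,0.2],
    [51,-194,-32,0,0,0,0.2],
    [63,-243,-40,0,0,0,0.2]
  ]
}}

```text
time_s: 1.5
tool_pos: [0.3661, 0.0896, 0.1626]
orientation: [0.001, 0.035, 0.999, 0.0]
wrist_force: [2.4, 0.0, -0.4]
gripper_width: 0.401
```

{"fn": "jog_arm", "kwargs": {
  "motion": [
    [13,-49,-8,0,0,0,0.2],
    [25,-97,-16,0,0,0,0.2],
    [38,-146,-24,0,0,0,0.2],
    [51,-194,-32,0,0,0,0.2],
    [63,-243,-40,0,0,0,0.2]
  ]
}}

```text
time_s: 2.12
tool_pos: [0.4291, -0.1536, 0.1225]
orientation: [0.0, 0.036, 0.999, -0.0]
wrist_force: [0.2, -0.1, 0.7]
gripper_width: 0.396
```

```bash
cat >> h.py <<'E'
def st():
    s=robot.get_state(); from scipy.spatial.transform import Rotation as R
    w,x,y,z=s['orientation']; M=R.from_quat([x,y,z,w]).as_matrix(); 
    print('t',round(s['time_s'],2),'tcp',s['tool_pos'].round(4),'jaw deg',np.degrees(np.arctan2(M[1,1],M[0,1])).round(2),'z',M[:,2].round(3),'F',s['wrist_force'].round(1),'w',round(s['gripper_width']*87,1),'q',s['q'].round(2)); return s
E
python3 - <<'E'
from h import *
st(); f=grab('scene'); u=w2p(f,[.43,-.15,.1])[0].astype(int); b=[u[0]-90,u[1]-75]
cv2.imwrite('pics/lip1.png',cv2.resize(f['pixels'][max(b[1],0):b[1]+130,max(b[0],0):b[0]+180,::-1],None,fx=3.5,fy=3.5,interpolation=cv2.INTER_CUBIC))
E
```

```text
t 2.12 tcp [ 0.4291 -0.1536  0.1225] jaw deg 85.92 z [ 0.001 -0.    -1.   ] F [ 0.2 -0.1  0.7] w 34.5 q [-0.52 -0.09  2.05  0.    1.18 -2.02]
```

View pics/lip1.png

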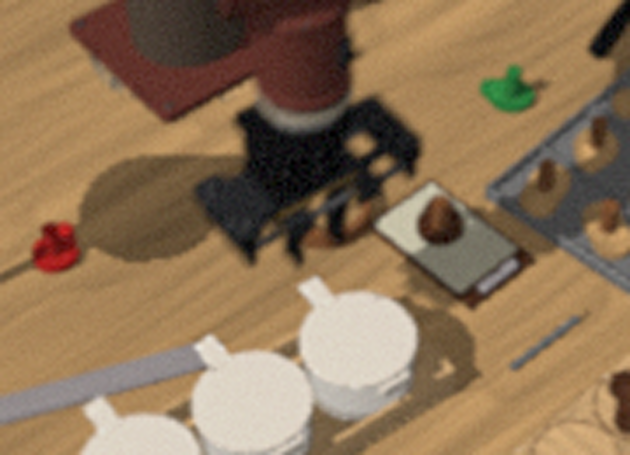

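The gripper sits above lip 1 and its body is wide along the jaw direction. I descend, pinch the lip and swing the cap open.

{"fn": "jog_arm", "kwargs": {
  "motion": [
    [0,1,-33,0,0,0,0.2],
    [0,1,-65.5,0,0,0,0.2],
    [0,1,-65.5,0,0,0,1],
    [0,1,-65.5,0,0,0,1],
    [0,1,-65.5,0,0,0,1]
  ],
  "force": 12
}}

```text
time_s: 2.8
tool_pos: [0.4283, -0.1532, 0.0585]
orientation: [-0.001, 0.035, 0.999, -0.003]
wrist_force: [-6.9, -9.7, -1.9]
gripper_width: 0.225
```

{"fn": "jog_arm", "kwargs": {
  "motion": [
    [2.8,-0.2,26.6,0,0,0,1],
    [11,-0.8,52,0,0,0,1],
    [24.3,-1.7,75.2,0,0,0,1],
    [42.3,-3,95.1,0,0,0,1],
    [63.8,-4.5,110.9,0,0,0,1]
  ]
}}

```text
time_s: 3.42
tool_pos: [0.494, -0.158, 0.1715]
orientation: [0.002, 0.036, 0.999, -0.003]
wrist_force: [1.7, -9.1, -7.6]
gripper_width: 0.226
```

{"fn": "jog_arm", "kwargs": {
  "motion": [
    [24.3,-1.7,10.8,0,0,0,1],
    [50.5,-3.6,16.4,0,0,0,1],
    [77.2,-5.5,16.4,0,0,0,1],
    [99.1,-7.1,12.1,0,0,0,1],
    [99.1,-7.1,12.1,0,0,0,1]
  ]
}}

```text
time_s: 4.05
tool_pos: [0.5949, -0.1654, 0.1841]
orientation: [0.004, 0.035, 0.999, -0.003]
wrist_force: [1.4, -8.3, 3.7]
gripper_width: 0.227
```

```bash
python3 - <<'E'
from h import *
st(); f=grab('scene'); u=w2p(f,[.5,-.15,.1])[0].astype(int); b=[u[0]-100,u[1]-95]
cv2.imwrite('pics/lip1b.png',cv2.resize(f['pixels'][max(b[1],0):b[1]+150,max(b[0],0):b[0]+200,::-1],None,fx=3,fy=3,interpolation=cv2.INTER_CUBIC))
E
```

```text
t 4.05 tcp [ 0.5949 -0.1654  0.1841] jaw deg 85.94 z [ 0.007 -0.006 -1.   ] F [ 1.4 -8.3  3.7] w 19.8 q [-0.4   0.22  1.6  -0.    1.31 -1.9 ]
```

View pics/lip1b.png

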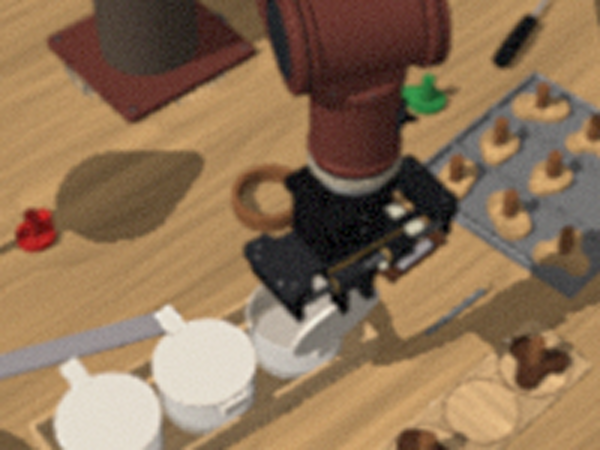

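Cap 1 is open. I release it, rise and go towards egg A, re-checking the eggs on the way.

{"fn": "jog_arm", "kwargs": {
  "motion": [
    [0,0,0,0,0,0,0.2],
    [0,0,0,0,0,0,0.2],
    [0,0,50,0,0,0,0.2],
    [-18,52,75,0,0,0,0.2],
    [-30,105,75,0,0,0,0.2]
  ]
}}

```text
time_s: 4.72
tool_pos: [0.5626, -0.0566, 0.2588]
orientation: [0.003, 0.036, 0.999, -0.0]
wrist_force: [0.5, 0.8, 0.1]
gripper_width: 0.399
```

```bash
cat > eg.py <<'E'
from h import *
import sys
st(); t,s=grab('top'),grab('scene')
for v0,zb,k in (((.516,.234,-1.46),.003,'bin'),((.435,.225,-1.07),.003,'bin')):
    for n,fs in (('t',[t]),('s',[s])):
        r=fit_egg(fs,v0,zb,k); print(n,r[0].round(4),round(r[1],3))
E
python3 eg.py
```

```text
t 4.72 tcp [ 0.5626 -0.0566  0.2588] jaw deg 85.86 z [ 0.006 -0.001 -1.   ] F [0.5 0.8 0.1] w 34.7 q [-0.24  0.05  1.65  0.    1.44 -1.74]
t [ 0.5165  0.2335 -1.4746] 0.057
s [ 0.5118  0.2346 -1.5398] 0.508
t [ 0.4348  0.2247 -1.0772] 0.049
s [ 0.4302  0.2245 -1.0791] 0.592
```

{"fn": "jog_arm", "kwargs": {
  "motion": [
    [-8,50,-15,0,0,0,0.2],
    [-16,100,-35,0,0,0,0.2],
    [-24,150,-55,0,0,0,0.2],
    [-32,200,-80,0,0,0,0.2],
    [-40,250,-105,0,0,0,0.2]
  ]
}}

```text
time_s: 5.45
tool_pos: [0.5214, 0.194, 0.1497]
orientation: [0.0, 0.035, 0.999, 0.0]
wrist_force: [0.9, 0.1, 0.0]
gripper_width: 0.395
```

{"fn": "jog_arm", "kwargs": {
  "motion": [
    [-7.5,40.5,-30,0,0,0,0.2],
    [-7.5,40.5,-70,0,0,0,0.2],
    [-7.5,40.5,-105,0,0,0,0.2],
    [-7.5,40.5,-136,0,0,0,0.2],
    [-7.5,40.5,-136,0,0,0,0.2]
  ]
}}

```text
time_s: 6.08
tool_pos: [0.5148, 0.2332, 0.0143]
orientation: [0.0, 0.035, 0.999, 0.0]
wrist_force: [-0.6, 0.5, -0.1]
gripper_width: 0.4
```

{"fn": "jog_arm", "kwargs": {
  "motion": [
    [0,0,0,0,0,0,1],
    [0,0,0,0,0,0,1],
    [0,0,0,0,0,0,1],
    [0,0,0,0,0,0,1]
  ],
  "force": 25
}}

```text
time_s: 6.58
tool_pos: [0.5141, 0.233, 0.014]
orientation: [-0.0, 0.035, 0.999, -0.0]
wrist_force: [-0.6, -0.2, 0.1]
gripper_width: 0.199
```

```bash
python3 - <<'E'
from h import *
st()
E
```

```text
t 6.58 tcp [0.5141 0.233  0.014 ] jaw deg 85.94 z [-0. -0. -1.] F [-0.6 -0.2  0.1] w 17.3 q [ 0.29  0.32  1.83 -0.    0.99 -1.21]
```

{"fn": "jog_arm", "kwargs": {
  "motion": [
    [0,0,40,0,0,0,1],
    [0,0,90,0,0,0,1],
    [-2,-40,116,0,0,0,1],
    [-4,-95,116,0,0,0,1],
    [-7,-150,116,0,0,0,1]
  ],
  "force": 40
}}

```text
time_s: 7.2
tool_pos: [0.5074, 0.0818, 0.1308]
orientation: [0.001, 0.035, 0.999, 0.0]
wrist_force: [0.3, -1.0, -0.6]
gripper_width: 0.195
```

{"fn": "jog_arm", "kwargs": {
  "motion": [
    [-2,-55,0,0,0,0,1],
    [-4,-110,0,0,0,0,1],
    [-6,-165,0,0,0,0,1],
    [-8,-215,0,0,0,0,1],
    [-8,-235,0,0,0,0,1]
  ]
}}

```text
time_s: 7.82
tool_pos: [0.4989, -0.1544, 0.1302]
orientation: [0.0, 0.037, 0.999, -0.0]
wrist_force: [0.3, 0.2, -0.3]
gripper_width: 0.196
```

```bash
python3 - <<'E'
from h import *
st(); f=grab('scene'); u=w2p(f,[.5,-.15,.1])[0].astype(int); b=[u[0]-90,u[1]-85]
cv2.imwrite('pics/carry1.png',cv2.resize(f['pixels'][max(b[1],0):b[1]+135,max(b[0],0):b[0]+180,::-1],None,fx=3,fy=3,interpolation=cv2.INTER_CUBIC))
E
```

```text
t 7.83 tcp [ 0.4989 -0.1544  0.1302] jaw deg 85.78 z [ 0. -0. -1.] F [ 0.3  0.2 -0.3] w 17.1 q [-0.45  0.06  1.88 -0.    1.2  -1.95]
```

View pics/carry1.png

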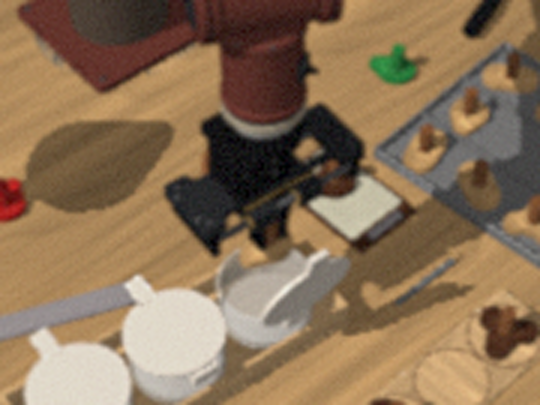

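Egg A is held above the open tub 1. I lower it, release and rise.

{"fn": "jog_arm", "kwargs": {
  "motion": [
    [0,2,-35,0,0,0,1],
    [0,2,-70,0,0,0,1],
    [0,2,-95,0,0,0,1],
    [0,2,-105,0,0,0,1],
    [0,2,-105,0,0,0,1]
  ]
}}

```text
time_s: 8.5
tool_pos: [0.4992, -0.1492, 0.0249]
orientation: [-0.0, 0.035, 0.999, 0.0]
wrist_force: [-0.2, 0.3, 0.2]
gripper_width: 0.19
```

{"fn": "jog_arm", "kwargs": {
  "motion": [
    [0,0,0,0,0,0,0.3],
    [0,0,0,0,0,0,0.3],
    [0,0,0,0,0,0,0.3],
    [0,0,30,0,0,0,0.3],
    [0,0,60,0,0,0,0.3]
  ]
}}

```text
time_s: 9.12
tool_pos: [0.4989, -0.1498, 0.0856]
orientation: [-0.0, 0.036, 0.999, 0.0]
wrist_force: [0.9, 0.2, -0.1]
gripper_width: 0.345
```

{"fn": "jog_arm", "kwargs": {
  "motion": [
    [0,0,60,0,0,0,0.2],
    [0,0,120,0,0,0,0.2],
    [0,30,170,0,0,0,0.2],
    [0,85,180,0,0,0,0.2],
    [0,130,180,0,0,0,0.2]
  ]
}}

```text
time_s: 9.75
tool_pos: [0.5, -0.0187, 0.2674]
orientation: [0.002, 0.036, 0.999, -0.0]
wrist_force: [1.4, -0.6, -0.2]
gripper_width: 0.399
```

```bash
python3 - <<'E'
from h import *
st(); t,s=grab('top'),grab('scene')
o=[]
for f in(t,s):
    u=w2p(f,[.5,-.16,.04])[0].astype(int); o.append(cv2.resize(f['pixels'][u[1]-50:u[1]+40,u[0]-50:u[0]+50,::-1],None,fx=4,fy=4,interpolation=cv2.INTER_CUBIC))
cv2.imwrite('pics/in1.png',np.hstack(o))
E
```

```text
t 9.75 tcp [ 0.5    -0.0187  0.2674] jaw deg 85.9 z [ 0.004 -0.001 -1.   ] F [ 1.4 -0.6 -0.2] w 34.7 q [-0.2  -0.11  1.79  0.    1.46 -1.69]
```

View pics/in1.png

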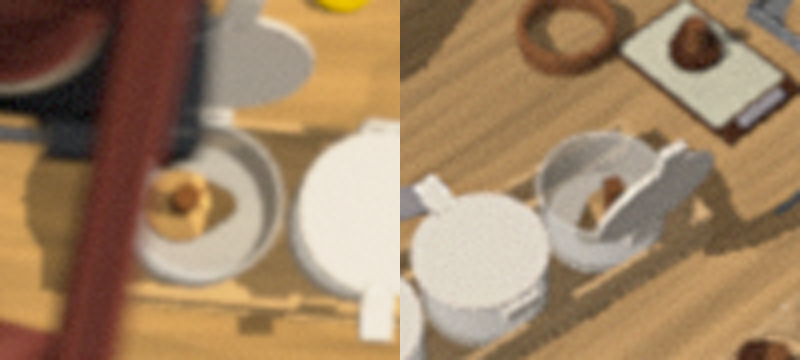

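Egg A lies flat in tub 1, with the hub a few mm towards +y as intended. I re-pinch the cap where it was left, swing it down and press it.

{"fn": "jog_arm", "kwargs": {
  "motion": [
    [32,-49,0,0,0,0,0.2],
    [64,-98,0,0,0,0,0.2],
    [95,-147,-7,0,0,0,0.2],
    [95,-147,-45,0,0,0,0.2],
    [95,-147,-83,0,0,0,0.2]
  ]
}}

```text
time_s: 10.48
tool_pos: [0.5942, -0.169, 0.1808]
orientation: [0.0, 0.036, 0.999, -0.0]
wrist_force: [-1.1, 1.1, -0.6]
gripper_width: 0.398
```

{"fn": "jog_arm", "kwargs": {
  "motion": [
    [0,0,0,0,0,0,0.2],
    [0,0,0,0,0,0,1],
    [0,0,0,0,0,0,1],
    [0,0,0,0,0,0,1]
  ],
  "force": 12
}}

```text
time_s: 10.98
tool_pos: [0.5956, -0.1663, 0.1847]
orientation: [0.002, 0.035, 0.999, 0.0]
wrist_force: [1.4, 3.8, 4.4]
gripper_width: 0.222
```

{"fn": "jog_arm", "kwargs": {
  "motion": [
    [-21.9,1.6,4.3,0,0,0,1],
    [-48.6,3.5,4.3,0,0,0,1],
    [-74.8,5.4,-1.3,0,0,0,1],
    [-99.1,7.1,-12.1,0,0,0,1],
    [-99.1,7.1,-12.1,0,0,0,1]
  ]
}}

```text
time_s: 11.6
tool_pos: [0.4938, -0.159, 0.1703]
orientation: [-0.0, 0.035, 0.999, 0.0]
wrist_force: [-2.8, 5.4, 3.1]
gripper_width: 0.229
```

{"fn": "jog_arm", "kwargs": {
  "motion": [
    [-21.5,1.5,-15.8,0,0,0,1],
    [-39.5,2.8,-35.7,0,0,0,1],
    [-52.8,3.7,-58.9,0,0,0,1],
    [-61,4.3,-84.3,0,0,0,1],
    [-63.8,4.5,-106.5,0,0,0,1]
  ]
}}

```text
time_s: 12.22
tool_pos: [0.4323, -0.1547, 0.0636]
orientation: [0.001, 0.036, 0.999, 0.001]
wrist_force: [3.4, 6.3, 1.9]
gripper_width: 0.226
```

```bash
python3 - <<'E'
from h import *
st()
E
```

```text
t 12.22 tcp [ 0.4323 -0.1547  0.0636] jaw deg 85.93 z [ 0.002  0.001 -1.   ] F [3.4 6.3 1.9] w 19.7 q [-0.52  0.    2.08  0.    1.05 -2.02]
```

Now I release, rise, shut the fingers and press near the rim of the disc.

{"fn": "jog_arm", "kwargs": {
  "motion": [
    [0,0,0,0,0,0,0.2],
    [0,0,0,0,0,0,0.2],
    [0,0,45,0,0,0,0.6],
    [18,-1,45,0,0,0,1],
    [18,-1,45,0,0,0,1]
  ]
}}

```text
time_s: 12.85
tool_pos: [0.4515, -0.1575, 0.1107]
orientation: [0.002, 0.035, 0.999, -0.001]
wrist_force: [-0.4, 0.1, 0.1]
gripper_width: 0.141
```

{"fn": "jog_arm", "kwargs": {
  "motion": [
    [0,0,-20,0,0,0,1],
    [0,0,-35,0,0,0,1],
    [0,0,-40,0,0,0,1],
    [0,0,-43,0,0,0,1],
    [0,0,-43,0,0,0,1]
  ]
}}

```text
time_s: 13.48
tool_pos: [0.4482, -0.1562, 0.0678]
orientation: [-0.002, 0.035, 0.999, 0.0]
wrist_force: [-13.6, 5.8, 26.9]
gripper_width: 0.006
```

```bash
python3 - <<'E'
from h import *
st()
E
```

```text
t 13.47 tcp [ 0.4482 -0.1562  0.0678] jaw deg 85.97 z [-0.004  0.001 -1.   ] F [-13.6   5.8  26.9] w 0.5 q [-0.5   0.04  2.04 -0.    1.07 -2.  ]
```

Cap 1 pressed with 27 N at z = 0.068, so it is shut. On to lip 2.

{"fn": "jog_arm", "kwargs": {
  "motion": [
    [0,0,50,0,0,0,0.8],
    [-15,-50,55,0,0,0,0.2],
    [-29,-105,55,0,0,0,0.2],
    [-29,-111,55,0,0,0,0.2],
    [-29,-111,55,0,0,0,0.2]
  ]
}}

```text
time_s: 14.1
tool_pos: [0.4199, -0.2673, 0.1201]
orientation: [-0.0, 0.036, 0.999, 0.0]
wrist_force: [-0.1, 0.1, 0.4]
gripper_width: 0.383
```

```bash
python3 - <<'E'
from h import *
st()
wm=lambda f:(hsv(f)[...,1]<60)&(hsv(f)[...,2]>150)
s=grab('scene'); v0=(.4908,-.271,-.071); fn=lambda v:caps_polys(v,(1,-1))
E
python3 eg.py
```

```text
t 14.1 tcp [ 0.4199 -0.2673  0.1201] jaw deg 85.85 z [-0.001  0.001 -1.   ] F [-0.1  0.1  0.4] w 33.3 q [-0.73  0.02  1.95  0.    1.18 -2.22]
t 14.15 tcp [ 0.4201 -0.2666  0.12  ] jaw deg 85.92 z [-0.001  0.001 -1.   ] F [-0.9 -0.2  0.3] w 33.9 q [-0.72  0.02  1.95  0.    1.18 -2.22]
t [ 0.516  0.234 -1.46 ] inf
s [ 0.5015  0.3238 -1.8762] 0.544
t [ 0.4348  0.2251 -1.0598] 0.047
s [ 0.4302  0.2257 -1.1163] 0.609h.py:48: RuntimeWarning: divide by zero encountered in scalar divide
  r=cv2.GaussianBlur(render(f,fn(v),b).astype(np.float32),(0,0),2); t+=np.abs(r-m).mean()/m.mean()
  np.max(np.abs(fsim[0] - fsim[1:])) <= fatol):
```

{"fn": "jog_arm", "kwargs": {
  "motion": [
    [1,-1,-33,0,0,0,0.2],
    [1,-1,-63,0,0,0,0.2],
    [1,-1,-63,0,0,0,1],
    [1,-1,-63,0,0,0,1],
    [1,-1,-63,0,0,0,1]
  ],
  "force": 12
}}

```text
time_s: 14.88
tool_pos: [0.4221, -0.268, 0.0586]
orientation: [0.001, 0.035, 0.999, 0.0]
wrist_force: [-0.1, 2.8, 0.5]
gripper_width: 0.224
```

{"fn": "jog_arm", "kwargs": {
  "motion": [
    [2.8,-0.2,26.6,0,0,0,1],
    [11,-0.8,52,0,0,0,1],
    [24.3,-1.7,75.2,0,0,0,1],
    [42.3,-3,95.1,0,0,0,1],
    [63.8,-4.5,110.9,0,0,0,1]
  ]
}}

```text
time_s: 15.5
tool_pos: [0.4855, -0.2724, 0.1701]
orientation: [0.0, 0.035, 0.999, 0.0]
wrist_force: [0.9, 0.7, -4.6]
gripper_width: 0.228
```

{"fn": "jog_arm", "kwargs": {
  "motion": [
    [24.3,-1.7,10.8,0,0,0,1],
    [50.5,-3.6,16.4,0,0,0,1],
    [77.2,-5.5,16.4,0,0,0,1],
    [99.1,-7.1,12.1,0,0,0,1],
    [99.1,-7.1,12.1,0,0,0,1]
  ]
}}

```text
time_s: 16.12
tool_pos: [0.5871, -0.2799, 0.183]
orientation: [0.003, 0.035, 0.999, -0.001]
wrist_force: [1.7, 3.3, 5.0]
gripper_width: 0.228
```

```bash
python3 - <<'E'
from h import *
st()
E
```

```text
t 16.12 tcp [ 0.5871 -0.2799  0.183 ] jaw deg 86.0 z [ 0.005 -0.001 -1.   ] F [1.7 3.3 5. ] w 19.8 q [-0.57  0.3   1.5   0.    1.33 -2.07]
```

{"fn": "jog_arm", "kwargs": {
  "motion": [
    [0,0,0,0,0,0,0.2],
    [0,0,0,0,0,0,0.2],
    [0,0,50,0,0,0,0.2],
    [-17,52,75,0,0,0,0.2],
    [-35,112,75,0,0,0,0.2]
  ]
}}

```text
time_s: 16.75
tool_pos: [0.5498, -0.1686, 0.2586]
orientation: [0.003, 0.037, 0.999, -0.001]
wrist_force: [0.8, 0.8, -0.7]
gripper_width: 0.4
```

{"fn": "jog_arm", "kwargs": {
  "motion": [
    [-17,56,0,0,0,0,0.2],
    [-34,112,-15,0,0,0,0.2],
    [-50,168,-35,0,0,0,0.2],
    [-67,224,-60,0,0,0,0.2],
    [-84,280,-85,0,0,0,0.2]
  ]
}}

```text
time_s: 17.38
tool_pos: [0.465, 0.1111, 0.171]
orientation: [0.001, 0.036, 0.999, -0.0]
wrist_force: [0.6, 1.0, -0.8]
gripper_width: 0.401
```

```bash
python3 eg.py 2>/dev/null
```

```text
t 17.38 tcp [0.465  0.1111 0.171 ] jaw deg 85.89 z [ 0.001 -0.    -1.   ] F [ 0.6  1.  -0.8] w 34.9 q [ 0.07 -0.09  1.96 -0.    1.28 -1.43]
t [ 0.5415  0.1958 -0.9894] 0.666
s [ 0.5008  0.3243 -1.8453] 0.516
t [ 0.4349  0.2247 -1.0919] 0.081
s [ 0.4306  0.225  -1.1433] 0.637
```

Egg B hasn't moved. I descend and grasp it.

{"fn": "jog_arm", "kwargs": {
  "motion": [
    [-16,56,-30,0,0,0,0.2],
    [-31,113,-60,0,0,0,0.2],
    [-31,113,-105,0,0,0,0.2],
    [-31,113,-140,0,0,0,0.2],
    [-31,113,-156,0,0,0,0.2]
  ]
}}

```text
time_s: 18.1
tool_pos: [0.4339, 0.2219, 0.0136]
orientation: [-0.001, 0.036, 0.999, -0.001]
wrist_force: [-0.7, 0.7, -0.2]
gripper_width: 0.398
```

{"fn": "jog_arm", "kwargs": {
  "motion": [
    [0,0,0,0,0,0,0.2],
    [0,0,0,0,0,0,1],
    [0,0,0,0,0,0,1],
    [0,0,0,0,0,0,1],
    [0,0,0,0,0,0,1]
  ],
  "force": 40
}}

```text
time_s: 18.73
tool_pos: [0.4356, 0.2229, 0.0161]
orientation: [0.001, 0.035, 0.999, 0.0]
wrist_force: [0.9, -1.9, 5.2]
gripper_width: 0.197
```

{"fn": "jog_arm", "kwargs": {
  "motion": [
    [0,0,40,0,0,0,1],
    [0,0,90,0,0,0,1],
    [4,-35,120,0,0,0,1],
    [10,-93,120,0,0,0,1],
    [16,-150,120,0,0,0,1]
  ]
}}

```text
time_s: 19.35
tool_pos: [0.451, 0.0718, 0.1359]
orientation: [0.001, 0.035, 0.999, 0.0]
wrist_force: [0.2, -0.2, -0.1]
gripper_width: 0.19
```

```bash
python3 - <<'E'
from h import *
st()
E
```

```text
t 19.35 tcp [0.451  0.0718 0.1359] jaw deg 86.03 z [ 0.002  0.    -1.   ] F [ 0.2 -0.2 -0.1] w 16.6 q [-0.02 -0.11  2.04  0.    1.21 -1.52]
```

{"fn": "jog_arm", "kwargs": {
  "motion": [
    [6,-57,0,0,0,0,1],
    [12,-113,0,0,0,0,1],
    [19,-170,0,0,0,0,1],
    [25,-226,0,0,0,0,1],
    [31,-283,0,0,0,0,1]
  ]
}}

```text
time_s: 19.98
tool_pos: [0.4816, -0.2117, 0.1352]
orientation: [0.0, 0.036, 0.999, 0.0]
wrist_force: [0.4, 0.8, -0.0]
gripper_width: 0.197
```

{"fn": "jog_arm", "kwargs": {
  "motion": [
    [6,-45,0,0,0,0,1],
    [6,-56,0,0,0,0,1],
    [6,-56,0,0,0,0,1]
  ]
}}

```text
time_s: 20.35
tool_pos: [0.4874, -0.2659, 0.1347]
orientation: [-0.001, 0.036, 0.999, 0.001]
wrist_force: [-0.7, 1.0, -0.3]
gripper_width: 0.197
```

```bash
python3 - <<'E'
from h import *
st(); t,s=grab('top'),grab('scene')
o=[]
for f in(t,s):
    u=w2p(f,[.49,-.27,.1])[0].astype(int); o.append(cv2.resize(f['pixels'][u[1]-50:u[1]+50,u[0]-50:u[0]+50,::-1],None,fx=4,fy=4,interpolation=cv2.INTER_CUBIC))
cv2.imwrite('pics/carry2.png',np.hstack(o))
E
```

```text
t 20.35 tcp [ 0.4874 -0.2659  0.1347] jaw deg 85.87 z [-0.001  0.001 -1.   ] F [-0.7  1.  -0.3] w 17.2 q [-0.64  0.14  1.79  0.    1.21 -2.14]
```

View pics/carry2.png

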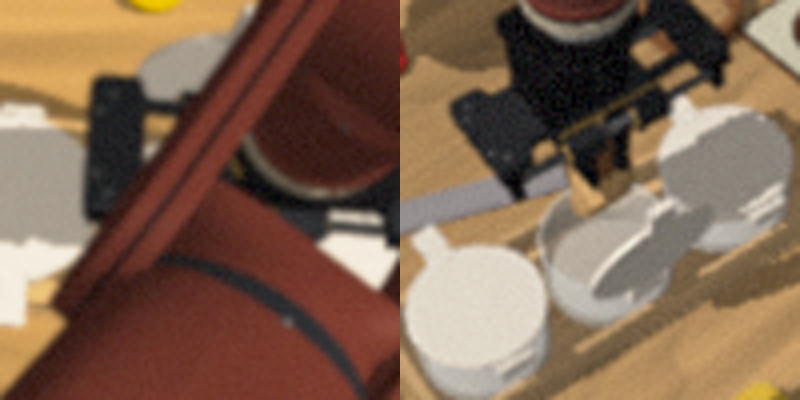

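Egg B is held level above the open tub 2. I lower and release it, then rise and move aside.

{"fn": "jog_arm", "kwargs": {
  "motion": [
    [0,0,-35,0,0,0,1],
    [0,0,-70,0,0,0,1],
    [0,0,-98,0,0,0,1],
    [0,0,-110,0,0,0,1],
    [0,0,-110,0,0,0,1]
  ]
}}

```text
time_s: 21.08
tool_pos: [0.4881, -0.2648, 0.0256]
orientation: [-0.0, 0.035, 0.999, 0.0]
wrist_force: [0.1, 0.2, -0.2]
gripper_width: 0.194
```

{"fn": "jog_arm", "kwargs": {
  "motion": [
    [0,0,0,0,0,0,0.3],
    [0,0,0,0,0,0,0.3],
    [0,0,0,0,0,0,0.3],
    [0,0,30,0,0,0,0.3],
    [0,0,60,0,0,0,0.3]
  ]
}}

```text
time_s: 21.7
tool_pos: [0.4875, -0.2659, 0.0857]
orientation: [-0.0, 0.036, 0.999, 0.0]
wrist_force: [1.0, 0.8, -0.6]
gripper_width: 0.347
```

{"fn": "jog_arm", "kwargs": {
  "motion": [
    [0,0,60,0,0,0,0.2],
    [0,0,120,0,0,0,0.2],
    [0,30,170,0,0,0,0.2],
    [0,85,180,0,0,0,0.2],
    [0,130,180,0,0,0,0.2]
  ]
}}

```text
time_s: 22.32
tool_pos: [0.4885, -0.1351, 0.2675]
orientation: [0.002, 0.036, 0.999, -0.001]
wrist_force: [0.8, -0.2, -0.0]
gripper_width: 0.401
```

```bash
python3 - <<'E'
from h import *
st(); t,s=grab('top'),grab('scene')
o=[]
for f in(t,s):
    u=w2p(f,[.49,-.26,.04])[0].astype(int); o.append(cv2.resize(f['pixels'][u[1]-50:u[1]+50,u[0]-50:u[0]+50,::-1],None,fx=4,fy=4,interpolation=cv2.INTER_CUBIC))
cv2.imwrite('pics/in2.png',np.hstack(o))
E
```

```text
t 22.32 tcp [ 0.4885 -0.1351  0.2675] jaw deg 85.9 z [ 0.004 -0.001 -1.   ] F [ 0.8 -0.2 -0. ] w 34.9 q [-0.43 -0.1   1.77  0.    1.46 -1.92]
```

View pics/in2.png

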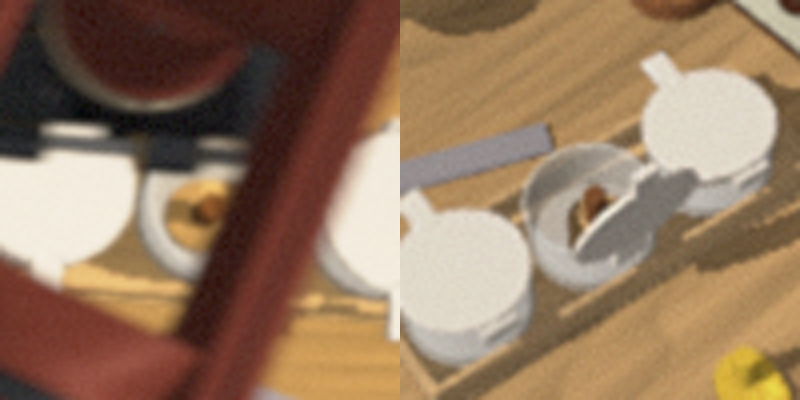

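Egg B stands hub up in tub 2. Now I close cap 2.

{"fn": "jog_arm", "kwargs": {
  "motion": [
    [33,-48,0,0,0,0,0.2],
    [66,-97,0,0,0,0,0.2],
    [99,-145,-7,0,0,0,0.2],
    [99,-145,-45,0,0,0,0.2],
    [99,-145,-83,0,0,0,0.2]
  ]
}}

```text
time_s: 23.05
tool_pos: [0.5868, -0.283, 0.1807]
orientation: [-0.0, 0.036, 0.999, -0.0]
wrist_force: [0.4, -0.4, -0.5]
gripper_width: 0.4
```

{"fn": "jog_arm", "kwargs": {
  "motion": [
    [0,0,0,0,0,0,0.2],
    [0,0,0,0,0,0,1],
    [0,0,0,0,0,0,1],
    [0,0,0,0,0,0,1]
  ],
  "force": 12
}}

```text
time_s: 23.55
tool_pos: [0.5882, -0.2801, 0.1851]
orientation: [0.002, 0.035, 0.999, 0.0]
wrist_force: [0.6, 5.7, 3.6]
gripper_width: 0.228
```

{"fn": "jog_arm", "kwargs": {
  "motion": [
    [-21.9,1.6,4.3,0,0,0,1],
    [-48.6,3.5,4.3,0,0,0,1],
    [-74.8,5.4,-1.3,0,0,0,1],
    [-99.1,7.1,-12.1,0,0,0,1],
    [-99.1,7.1,-12.1,0,0,0,1]
  ]
}}

```text
time_s: 24.18
tool_pos: [0.4867, -0.2728, 0.1711]
orientation: [-0.0, 0.036, 0.999, 0.001]
wrist_force: [-2.4, 5.7, 3.1]
gripper_width: 0.227
```

{"fn": "jog_arm", "kwargs": {
  "motion": [
    [-21.5,1.5,-15.8,0,0,0,1],
    [-39.5,2.8,-35.7,0,0,0,1],
    [-52.8,3.7,-58.9,0,0,0,1],
    [-61,4.3,-84.3,0,0,0,1],
    [-63.8,4.5,-106.5,0,0,0,1]
  ]
}}

```text
time_s: 24.8
tool_pos: [0.425, -0.2685, 0.0642]
orientation: [0.001, 0.036, 0.999, 0.001]
wrist_force: [3.6, 7.2, 2.1]
gripper_width: 0.228
```

{"fn": "jog_arm", "kwargs": {
  "motion": [
    [0,0,0,0,0,0,0.2],
    [0,0,0,0,0,0,0.2],
    [0,0,45,0,0,0,0.6],
    [18,-1,45,0,0,0,1],
    [18,-1,45,0,0,0,1]
  ]
}}

```text
time_s: 25.42
tool_pos: [0.444, -0.2719, 0.1112]
orientation: [0.002, 0.035, 0.999, -0.002]
wrist_force: [-0.5, -0.1, -0.4]
gripper_width: 0.141
```

```bash
python3 - <<'E'
from h import *
st()
E
```

```text
t 25.43 tcp [ 0.444  -0.2719  0.1112] jaw deg 85.97 z [ 0.004 -0.003 -1.   ] F [-0.5 -0.1 -0.4] w 12.3 q [-0.7   0.08  1.9  -0.    1.15 -2.2 ]
```

{"fn": "jog_arm", "kwargs": {
  "motion": [
    [0,0,-20,0,0,0,1],
    [0,0,-35,0,0,0,1],
    [0,0,-40,0,0,0,1],
    [0,0,-43.5,0,0,0,1],
    [0,0,-43.5,0,0,0,1]
  ]
}}

```text
time_s: 26.05
tool_pos: [0.4409, -0.2702, 0.0679]
orientation: [-0.002, 0.035, 0.999, 0.001]
wrist_force: [-12.2, 7.7, 27.2]
gripper_width: 0.007
```

{"fn": "jog_arm", "kwargs": {
  "motion": [
    [0,0,40,0,0,0,1],
    [-4,-57,43,0,0,0,1],
    [-8,-113,43,0,0,0,1],
    [-8,-113,20,0,0,0,1],
    [-8,-113,8,0,0,0,1]
  ]
}}

```text
time_s: 26.68
tool_pos: [0.433, -0.3834, 0.0718]
orientation: [-0.001, 0.036, 0.999, 0.001]
wrist_force: [-0.3, 0.8, 0.0]
gripper_width: 0.002
```

{"fn": "jog_arm", "kwargs": {
  "motion": [
    [0,0,-4,0,0,0,1],
    [0,0,-8,0,0,0,1],
    [0,0,-8,0,0,0,1]
  ]
}}

```text
time_s: 27.05
tool_pos: [0.4329, -0.3828, 0.0682]
orientation: [-0.002, 0.035, 0.999, 0.0]
wrist_force: [-12.8, 6.0, 21.8]
gripper_width: 0.008
```

{"fn": "jog_arm", "kwargs": {
  "motion": [
    [0,0,50,0,0,0,0.2],
    [-10,57,80,0,0,0,0.2],
    [-20,114,100,0,0,0,0.2],
    [-30,170,100,0,0,0,0.2],
    [-40,225,100,0,0,0,0.2]
  ]
}}

```text
time_s: 27.68
tool_pos: [0.3937, -0.1563, 0.166]
orientation: [0.001, 0.035, 0.999, -0.0]
wrist_force: [0.3, 0.3, -0.2]
gripper_width: 0.386
```

```bash
python3 - <<'E'
from h import *
st(); t,s=grab('top','t5'),grab('scene','s5')
wm=lambda f:(hsv(f)[...,1]<60)&(hsv(f)[...,2]>150)
v0=(.4908,-.2716,-.071)
for n in (1,0,-1):
    fn=lambda v:caps_polys(v,(n,)); r=fit([(s,wm(s),boxof(s,fn(v0),5))],fn,v0,[.01,.01,.05]); print(n,r[0].round(4),round(r[1],3))
for n,f in (('t',t),('s',s)):
    r=fit_egg([f],(.411,.0227,2.43),.006,'dark'); print(n,r[0].round(4),round(r[1],3))
E
```

```text
t 27.68 tcp [ 0.3937 -0.1563  0.166 ] jaw deg 85.99 z [ 0.002 -0.001 -1.   ] F [ 0.3  0.3 -0.2] w 33.6 q [-0.56 -0.24  2.09  0.    1.29 -2.07]
1 [ 0.4894 -0.274  -0.0766] 0.272
0 [ 0.4902 -0.2738 -0.0798] 0.366
-1 [ 0.4928 -0.2743 -0.0872] 0.289
t [0.4109 0.0225 2.4685] 0.343
s [0.4059 0.024  2.2774] 0.518
```

All three caps measured 0.068 under the press, so they are shut. The sample is still at (0.411, 0.0227). Now I locate the empty circle.

```bash
python3 - <<'E'
from h import *
o=[]
for n in('top','scene'):
    f=grab(n); f['pixels']=cv2.imread(f'pics/{n[0]}0.png')[:,:,::-1].copy()
    im=ortho(f,.62,.77,-.22,.10,.006,2000); 
    for k in range(0,640,40): cv2.line(im,(k,0),(k,4 if k%200 else 14),(0,0,255),1)
    for k in range(0,300,40): cv2.line(im,(0,k),(4,k),(0,0,255),1)
    o.append(im)
cv2.imwrite('pics/board.png',np.vstack(o))
E
```

```text
(no output)
```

View pics/board.png

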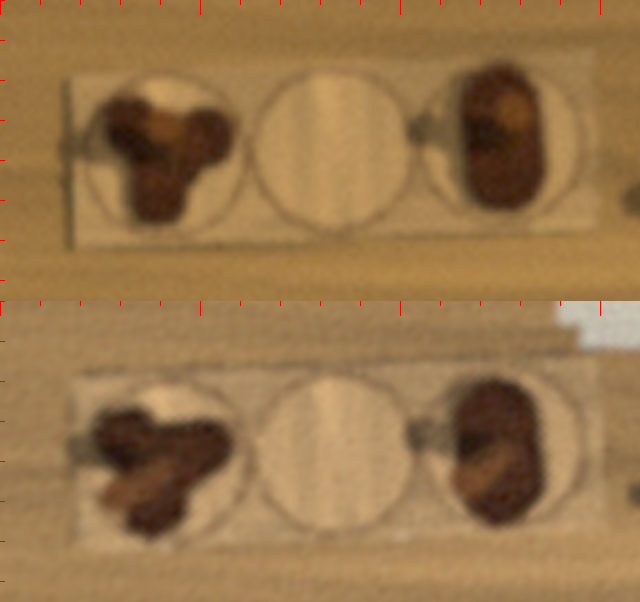

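The empty circle's centre is at (331,149) in the top map and (331,151) in the scene map, which gives (0.695, -0.0655). Now I pick up the sample.

{"fn": "jog_arm", "kwargs": {
  "motion": [
    [5,55,0,0,0,0,0.2],
    [11,110,-20,0,0,0,0.2],
    [17,160,-40,0,0,0,0.2],
    [17,179,-75,0,0,0,0.2],
    [17,179,-100,0,0,0,0.2]
  ]
}}

```text
time_s: 28.5
tool_pos: [0.4111, 0.0213, 0.0641]
orientation: [-0.0, 0.034, 0.999, -0.0]
wrist_force: [-0.4, -0.6, 0.7]
gripper_width: 0.402
```

{"fn": "jog_arm", "kwargs": {
  "motion": [
    [0,0,-25,0,0,0,0.2],
    [0,0,-44,0,0,0,0.2],
    [0,0,-44,0,0,0,0.2],
    [0,0,-44,0,0,0,1],
    [0,0,-44,0,0,0,1]
  ],
  "force": 40
}}

```text
time_s: 29.12
tool_pos: [0.4121, 0.0202, 0.0223]
orientation: [0.001, 0.036, 0.999, -0.0]
wrist_force: [0.2, 1.0, -0.8]
gripper_width: 0.254
```

{"fn": "jog_arm", "kwargs": {
  "motion": [
    [0,0,0,0,0,0,1],
    [0,0,0,0,0,0,1],
    [0,0,30,0,0,0,1],
    [0,0,80,0,0,0,1],
    [0,0,80,0,0,0,1]
  ]
}}

```text
time_s: 29.75
tool_pos: [0.4142, 0.0202, 0.1051]
orientation: [0.004, 0.035, 0.999, -0.0]
wrist_force: [-0.7, 0.0, -1.0]
gripper_width: 0.194
```

```bash
python3 - <<'E'
from h import *
st()
E
```

```text
t 29.75 tcp [0.4142 0.0202 0.1051] jaw deg 85.95 z [ 0.008 -0.001 -1.   ] F [-0.7  0.  -1. ] w 16.9 q [-0.14 -0.19  2.17  0.    1.15 -1.64]
```

{"fn": "jog_arm", "kwargs": {
  "motion": [
    [55,-17,0,0,0,0,1],
    [110,-34,0,0,0,0,1],
    [166,-51,0,0,0,0,1],
    [224,-69,0,0,0,0,1],
    [281,-86,0,0,0,0,1]
  ]
}}

```text
time_s: 30.38
tool_pos: [0.6929, -0.0659, 0.0992]
orientation: [-0.001, 0.035, 0.999, 0.0]
wrist_force: [-0.2, 0.0, -0.3]
gripper_width: 0.188
```

{"fn": "jog_arm", "kwargs": {
  "motion": [
    [0,0,0,0,0,0,1],
    [0,0,-20,0,0,0,1],
    [0,0,-45,0,0,0,1],
    [0,0,-45,0,0,0,1]
  ]
}}

```text
time_s: 30.88
tool_pos: [0.6877, -0.0642, 0.0524]
orientation: [-0.004, 0.035, 0.999, 0.001]
wrist_force: [-0.9, -0.2, -1.0]
gripper_width: 0.195
```

```bash
python3 - <<'E'
from h import *
st(); s=grab('scene')
u=w2p(s,[.695,-.065,.04])[0].astype(int); cv2.imwrite('pics/pre.png',cv2.resize(s['pixels'][u[1]-70:u[1]+50,u[0]-75:u[0]+75,::-1],None,fx=4,fy=4,interpolation=cv2.INTER_CUBIC))
E
```

```text
t 30.88 tcp [ 0.6877 -0.0642  0.0524] jaw deg 85.97 z [-0.007  0.002 -1.   ] F [-0.9 -0.2 -1. ] w 17.0 q [-0.21  0.53  1.45  0.    1.16 -1.71]
```

View pics/pre.png

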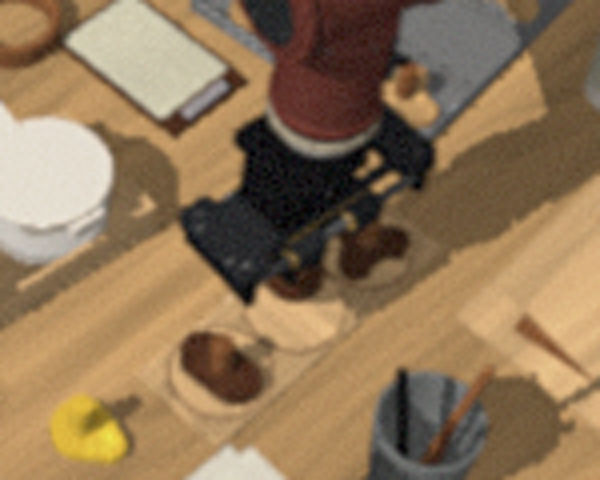

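The sample is held over the circle at (295,285), about 7 mm short in x. I correct that, lower and release.

{"fn": "jog_arm", "kwargs": {
  "motion": [
    [6,-1,-12,0,0,0,1],
    [6,-1,-22,0,0,0,1],
    [6,-1,-27,0,0,0,1],
    [6,-1,-29,0,0,0,1],
    [6,-1,-29,0,0,0,1]
  ]
}}

```text
time_s: 31.55
tool_pos: [0.6979, -0.0665, 0.0272]
orientation: [-0.0, 0.035, 0.999, 0.0]
wrist_force: [0.3, 0.4, 0.7]
gripper_width: 0.199
```

{"fn": "jog_arm", "kwargs": {
  "motion": [
    [0,0,0,0,0,0,0.3],
    [0,0,0,0,0,0,0.3],
    [0,0,0,0,0,0,0.3],
    [0,0,30,0,0,0,0.3],
    [0,0,60,0,0,0,0.3]
  ]
}}

```text
time_s: 32.17
tool_pos: [0.6975, -0.0664, 0.0874]
orientation: [-0.001, 0.035, 0.999, 0.0]
wrist_force: [0.3, -0.3, 0.8]
gripper_width: 0.349
```

{"fn": "jog_arm", "kwargs": {
  "motion": [
    [0,0,60,0,0,0,0.2],
    [-40,10,100,0,0,0,0.2],
    [-95,30,120,0,0,0,0.2],
    [-150,50,120,0,0,0,0.2],
    [-205,65,120,0,0,0,0.2]
  ]
}}

```text
time_s: 32.8
tool_pos: [0.4915, -0.0009, 0.2079]
orientation: [0.001, 0.035, 0.999, -0.0]
wrist_force: [0.1, 0.4, 0.4]
gripper_width: 0.4
```

```bash
python3 - <<'E'
from h import *
st(); t,s=grab('top'),grab('scene')
for n,f in (('t',t),('s',s)):
    r=fit_egg([f],(.695,-.065,2.45),.006,'dark'); print(n,r[0].round(4),round(r[1],3))
im=np.hstack([cv2.resize(f['pixels'],(512,384))[:,:,::-1] for f in (t,s)]); 
a=cv2.resize(t['pixels'][60:230,200:430,::-1],None,fx=2.6,fy=2.6,interpolation=cv2.INTER_CUBIC)[:300]
b=cv2.resize(s['pixels'][170:310,130:350,::-1],None,fx=2.6,fy=2.6,interpolation=cv2.INTER_CUBIC)[:300]
w=min(a.shape[1],b.shape[1]); cv2.imwrite('pics/end.png',np.vstack([a[:,:w],b[:,:w]]))
E
```

```text
t 32.8 tcp [ 0.4915 -0.0009  0.2079] jaw deg 85.95 z [ 0.002 -0.    -1.   ] F [0.1 0.4 0.4] w 34.8 q [-0.16 -0.09  1.88  0.    1.35 -1.66]
t [ 0.6958 -0.0608  1.5527] 0.712
s [ 0.6952 -0.0642  2.5196] 0.367
```

View pics/end.png

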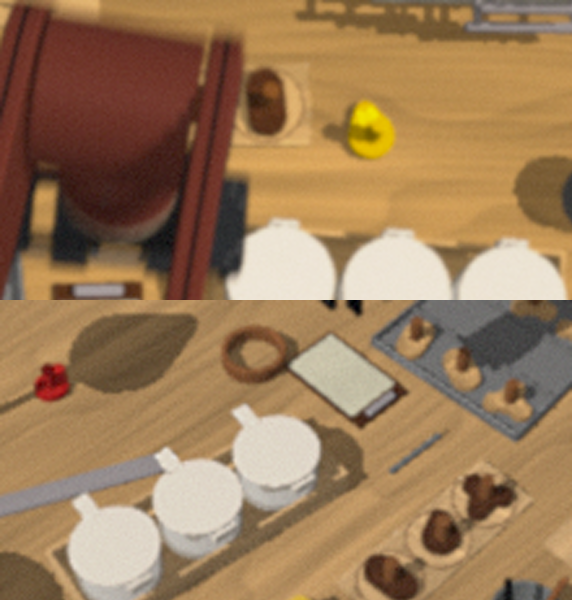

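The sample stands hub up in the middle circle, fitted at (0.695, -0.064). The other two masters are in place and all caps look shut. I hand the job in.

```bash
python3 - <<'E'
from h import *
st(); print(robot.hand_in())
E
```

```text
t 32.9 tcp [4.870e-01 4.000e-04 2.054e-01] jaw deg 86.02 z [-0.005  0.001 -1.   ] F [ 0.9 -0.1 -0.2] w 35.1 q [-0.16 -0.1   1.89  0.    1.35 -1.66]
the job is handed in; nothing more can be done
None
```

The job is done and handed in at 32.9 s; the hand-in gives no verdict. The sample was the egg cam, and there were only two matching eggs, both in the middle bin. I put one in tub 1 and one in tub 2, hub up. I pressed all three caps shut, including the unused tub 3, and then moved the sample to the empty circle on the master board.

**Last checks:**
- **Caps:** each measured 0.068 m under a press of 22–27 N, which is the cap's shut height.
- **Eggs:** before each cap was closed, the pictures showed the cam flat with its hub up, close to the tub's centre.
- **Sample:** the scene-camera fit puts it at (0.695, -0.064), about 2 mm from the circle's centre at (0.695, -0.0655). The other two masters were still in place.

**What disagreed:**
- **Final view:** the arm blocked the top camera's last look at the sample, so its fit there was poor (error 0.71) and I relied on the scene view.
- **Camera offset:** for the cams, the two cameras differed by about 4 mm throughout.
- **Release height:** I let the sample go about 5 mm above the board, and it still landed upright.

I did not look at the glue bottle again at the end, but the arm never went near it.

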